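# Close and stack the tessera boxes on the carrying tray

## Robot

A 7-joint arm with a two-finger parallel gripper is mounted at the origin on the work surface. World frame = base frame: x ahead of the robot, y to its left, z up, the work surface at z = 0. Lengths are in m, angles in rad, forces in N, time in s.
With the tool pointing down it reaches from about 0.4 to 0.875 m from the base axis. Payload 19.3 kg.
Tool frame: the origin (TCP) lies on the centre line of the jaws, within the pads' length; the fingertips stand 22 mm ahead of it and the grasp point (between the pads) lies 3 mm ahead of it (arm.finger_overhang is the distance from the TCP to the fingertips, in m); z points along the fingers, y is the line along which they close (so a half turn about z gives the same grasp; the last joint's range is limited). The gripper opens to 85 mm and grips with 20 to 120 N. Pads are 22 mm wide; open, the fingers measure 114 mm over their backs; the gripper's body (76 mm by 85 mm) begins 54 mm behind the grasp point. The pads swing forward as they close: fully open they stand 13 mm farther back than shut.
Start: joints at [1.216, 0.521, -0.036, 1.599, 0.021, 1.021, -0.113], TCP at [0.176, -0.6, 0.253] pointing down, gripper open.
Joint ranges: [-2.91, 2.91], [-0.3, 2.13], [-1.5, 1.42], [0.17, 2.43], [-1.26, 4.41], [0.16, 1.93], [-2.52, 2.52]. Speed limits (rad/s): [1.89, 1.89, 2.39, 2.39, 3.01, 3.01, 3.01].

## Interface

Orientations are given as a unit quaternion [w, x, y, z].
In Python, from plant import telemetry, capture, arm gives the robot as it stands.
- The arm moves only by the shell command python3 -m jog 'ROWS'. ROWS is JSON, a list of rows, each an object of numbers: "x", "y", "z": the shift along the tool's x, y, z scaled (see below); "wx", "wy", "wz": the turn, a rotation vector about the tool's x, y, z scaled (see below); "grip": the opening, from 0 (shut) to 1 (fully open). In form: [{"x": .., "y": .., "z": .., "wx": .., "wy": .., "wz": .., "grip": ..}, ...]. A call has 1 to 10 rows; each row shifts and turns the commanded pose from where the row before left it, along the tool's axes as they then stand; what a row does not reach is not made up. The controller multiplies each number of a shift by 0.04 m and each number of a turn by 0.12 rad. A row lasts 1/12 s, in which the tool goes at most 41.7 mm and 7.16 degrees, less where a joint would pass 70% of its speed; a pose out of reach is approached as far as the arm can. A call with a number of a shift or a turn outside -1 to 1 is refused whole. A call with a gripper value outside its range is refused whole. The fingers move at their own pace and stop on an object; the grip force is fixed at half the most. Time passes only in rows, so rows that do not move let the fingers close. It gives the time, the measured TCP pose, the force, the opening and the grip force at its end, in the units of the state.
- telemetry.get_state(): the state, without advancing time (a new reading comes with each control period).
- capture(name): name is "scene" or "top" or "wrist"; returns a dict with "pixels" (384x512x3 uint8, red, green, blue), "mtx" (3x3 intrinsics, pixels), "k1" (the pictures are not rectified: a ray, as slopes to the right and down, at radius r is drawn at 1 + k1 r^2 times it, then the intrinsics apply), "rvec" (rotation vector, rad) and "tvec" (3), from world to camera coordinates, as OpenCV has them; the wrist camera has in their place "hand_eye" (4x4, takes a point from camera to tool coordinates, whose origin is the TCP and whose axes are the flange's). Camera axes: x right, y down, z forward; pixel columns grow to the right and rows downward; lengths in m; the calibration is good to about 2 mm. A picture is of the moment at which its call begins: read the wrist's pose just before it. There is no depth.
- arm.finish_job(): hands the job in; it is judged then, once.
The state is a dict: "clock": time; "joints": joint angles; "joint_velocities": joint speeds; "tau": joint torques, N m; "tcp_pos": TCP position; "tool_rot": TCP orientation; "contact_force": force on the tool from outside, world axes, zero at the start; "moment": the same for the moment, N m; "grip_width": opening from 0.0 (shut) to 1.0 (fully open); "gripper_force": force on a finger pad.
Only numpy, scipy, OpenCV 4.12 (cv2) and the standard library are available. Lean on these libraries where they do the work, as an engineer would, in place of code of your own. Each camera call takes 0.05 s, during which the arm holds its last target. There are 200 camera calls.

## Task

Put the loose lid on the open box of tesserae, all the way down, while the box still stands on the bench. Then build up the column begun on the plywood carrying tray: on the box standing there stack this deep box, then the medium one, and the shallow one on top, each set down gently and squarely, its sides flush with those of the box below. Do not shift the box on the tray, and leave everything else on the bench and tray where it is.

Things in the scene. Friction and masses are not known exactly. Their poses are not given: they have to be found in the camera images.
- tray: plywood carrying tray fixed on the bench on the robot's left, 270 x 170 mm, low rim 16 mm high and 8 mm thick, inner floor 8 mm above the bench. Origin: centre of its underside; x along the 270 mm length.
- base_box: 96 x 60 mm straight-sided clear plastic box of blue-grey glass tesserae with a white lid plate (93 x 57 x 8 mm, set 1.5 mm in from the sides all round) as its flat top; 56 mm high over all and stands loose near the robot's end of the tray: the first box of the column. About 0.45 kg. Origin: centre of the underside; x along the 96 mm length, y along the 60 mm width, z up.
- deep_box: the open box: 96 x 60 mm, 48 mm high to its rim, clear plastic with 4 mm walls (opening 88 x 52 mm), filled with blue-grey tesserae (rigid, do not move) to about 9 mm below the rim; with the lid seated it is 56 mm high. About 0.4 kg, its sides below the rim take a grasp across the 60 mm width. Origin: centre of the underside; x along the 96 mm length, y along the 60 mm width, z up.
- deep_box_rim (a point): centre of the open box's mouth, level with its rim.
- lid: white lid of the open box, lying right way up: plate 93 x 57 x 8 mm over a 6 mm deep spigot (84 x 48 mm, lower half 80 x 44 mm); 40 g. Grip the plate's edges (6 to 14 mm above the origin) across the 57 mm. 2 mm play all round; drops home by its weight. Seated: plate on the rim, origin 42 mm above the box's underside. Origin: centre of the spigot's underside; x along the length.
- medium_box: 96 x 60 mm straight-sided clear plastic box of blue-grey glass tesserae with a white lid plate (93 x 57 x 8 mm, set 1.5 mm in from the sides all round) as its flat top; 44 mm high over all (sides 36 mm), standing on the bench. About 0.34 kg. Origin: centre of the underside; x along the 96 mm length, y along the 60 mm width, z up.
- shallow_box: 96 x 60 mm straight-sided clear plastic box of blue-grey glass tesserae with a white lid plate (93 x 57 x 8 mm, set 1.5 mm in from the sides all round) as its flat top; 32 mm high over all (sides 24 mm), standing on the bench. About 0.25 kg. Origin: centre of the underside; x along the 96 mm length, y along the 60 mm width, z up.
- pot_a: bystander: round white pot of white tesserae, 66 mm across, 42 mm high, among the boxes. Origin: centre of the underside.
- pot_b: bystander: round white pot of stone tesserae, 76 mm across, 45 mm high. Origin: centre of the underside.
- slabs: bystander: small pile of blue glass slabs, 70 x 50 mm, 23 mm high, among the boxes. Origin: centre of the underside.
- glue: bystander: jar of glue with black cap, 48 mm across, 55 mm high, standing at the far end of the tray. Origin: centre of the underside.
- nippers: bystander: tile nippers lying flat, about 180 mm long, 25 mm high. Origin: on the bench under the handles' front end, x towards the jaws.
- palette_knife: bystander: spatula with wooden handle, 190 mm long, lying flat. Origin: its underside.
- marble_block: bystander: 50 mm marble block. Origin: centre of the underside.
- pigment: bystander: amber glass jar with white cap, 52 mm across, 80 mm high. Origin: centre of the underside.

How it is judged:
On the way, in this order (a step that is already met when the one before it is completed fails the run):
1. the lid is home on the open box, which stands on the bench (z of lid in the frame of deep_box between 0.0395 and 0.0445 m and horizontal distance between lid and deep_box below 0.005 m and angle between lid's own z axis and vertical below 0.05 rad and height (world z) of deep_box below 0.006 m), for 0.2 s.
2. the deep box stands squarely on the box on the tray (z of deep_box in the frame of base_box between 0.053 and 0.059 m and horizontal distance between deep_box and base_box below 0.007 m and angle between the x axis of deep_box and the x axis of base_box, either way round below 0.09 rad and angle between deep_box's own z axis and vertical below 0.05 rad), for 0.2 s.
3. the medium box stands squarely on the deep box (z of medium_box in the frame of deep_box between 0.053 and 0.059 m and horizontal distance between medium_box and deep_box below 0.007 m and angle between the x axis of medium_box and the x axis of deep_box, either way round below 0.09 rad and angle between medium_box's own z axis and vertical below 0.05 rad), for 0.2 s.
4. the shallow box stands squarely on the medium box (z of shallow_box in the frame of medium_box between 0.041 and 0.047 m and horizontal distance between shallow_box and medium_box below 0.007 m and angle between the x axis of shallow_box and the x axis of medium_box, either way round below 0.09 rad and angle between shallow_box's own z axis and vertical below 0.05 rad), for 0.2 s.
At the end, for the whole second after the job is handed in: One column at rest on the tray: its first box (moved under 15 mm), deep box with lid seated (2.5 mm in height, 5 mm across), medium box, shallow box; each rests on the one below, centred within 7 mm, parallel within 0.09 rad (either way round), boxes and lid tilted under 0.05 rad (all of step 2 and all of step 3 and all of step 4 and z of lid in the frame of deep_box between 0.0395 and 0.0445 m and horizontal distance between lid and deep_box below 0.005 m and angle between each of lid, base_box's own z axis and vertical below 0.05 rad and distance of base_box from where it was at the start of the episode below 0.015 m and linear speed of each of base_box, deep_box, medium_box, shallow_box, lid below 0.02 m/s); the robot touches nothing.
It fails at once if a box is dropped or brought down hard on the column (faster than 0.5 m/s within 40 mm above the box below) ((horizontal distance between deep_box and base_box below 0.04 m and z of deep_box in the frame of base_box between 0.046 and 0.096 m and linear speed of deep_box above 0.5 m/s) or (horizontal distance between medium_box and deep_box below 0.04 m and z of medium_box in the frame of deep_box between 0.046 and 0.096 m and linear speed of medium_box above 0.5 m/s) or (horizontal distance between shallow_box and medium_box below 0.04 m and z of shallow_box in the frame of medium_box between 0.034 and 0.084 m and linear speed of shallow_box above 0.5 m/s)).
It fails at once if a bystander is shifted more than 25 mm (distance of any of pot_a, pot_b, slabs, glue, nippers, palette_knife, marble_block, pigment from where it was at the start of the episode above 0.025 m).
It also fails if it takes over 72 s, if anything falls off the work surface, if the arm or the gripper's body presses on something with over 40 N, if the wrist force passes 120 N, or if a joint passes its speed limit or range.

## Working session

There is one attempt and no reset: what is moved stays moved. The work goes in short steps, Python scripts to look and compute and a shell command to move; the robot and the scene stay as the last step left them, time stands still between calls to the robot, and variables do not carry over. Pictures are saved under pics/ and viewed, at most 10 in all, crops included, and the job is handed in when it is done.

```bash
ls; mkdir -p pics; python3 - <<'E'
from plant import telemetry, capture, arm
import cv2,numpy as np
s=telemetry.get_state();print(s)
for n in ("scene","top"):
    c=capture(n);cv2.imwrite(f"pics/{n}0.png",cv2.cvtColor(c["pixels"],cv2.COLOR_RGB2BGR))
    print(n,c["mtx"],c["k1"],c["rvec"],c["tvec"])
c=capture("wrist");print(c["mtx"],c["k1"],c["hand_eye"])
a=cv2.imread("pics/top0.png");cv2.imwrite("pics/top0b.png",cv2.resize(a,(800,600),interpolation=cv2.INTER_CUBIC))
E
```

```text
pics
{'clock': 0.0, 'joints': array([ 1.21577231,  0.5220242 , -0.0363561 ,  1.59999419,  0.02123153,
        1.02112337, -0.11279637]), 'joint_velocities': array([ 1.13000044e-03, -9.66863729e-04, -8.58619932e-05, -2.98645322e-04,
       -9.42964615e-04,  2.00276099e-04, -5.38218162e-04]), 'tau': array([-5.59134660e-04, -9.27121067e+01,  1.98022798e+00, -3.69944143e+01,
        1.79720821e-02,  8.08005687e-03, -5.77806850e-05]), 'tcp_pos': array([ 0.17550273, -0.59952401,  0.25272401]), 'tool_rot': array([-5.66815023e-04,  9.89873902e-01,  1.41948304e-01, -1.29958085e-04]), 'contact_force': array([ 0.03726213,  0.09847742, -0.07029054]), 'moment': array([ 0.01582866, -0.00745115,  0.01404439]), 'gripper_force': 0.0, 'grip_width': 1.0041281942724347}
scene [[474.54195966   0.         260.90250904]
 [  0.         474.54195966 197.26815603]
 [  0.           0.           1.        ]] -0.10776723925916457 [ 0.63011552  2.80277824 -0.86323512] [ 0.52284221 -0.14579726  1.76004704]
top [[401.34948191   0.         257.23171365]
 [  0.         401.34948191 194.68925305]
 [  0.           0.           1.        ]] -0.1306947648082004 [ 2.18595574 -2.14392213  0.12679621] [-0.02392398  0.55481622  1.15649514]
[[280.65943459   0.         254.07237285]
 [  0.         280.65943459 186.10142464]
 [  0.           0.           1.        ]] -0.07077132570790695 [[ 8.59681435e-04 -9.44617157e-01 -3.28173258e-01  8.50425751e-02]
 [ 9.99999256e-01  5.28020487e-04  1.09973490e-03 -3.68675134e-04]
 [-8.65546252e-04 -3.28173959e-01  9.44616908e-01 -1.20655129e-01]
 [ 0.00000000e+00  0.00000000e+00  0.00000000e+00  1.00000000e+00]]
```

View pics/top0b.png

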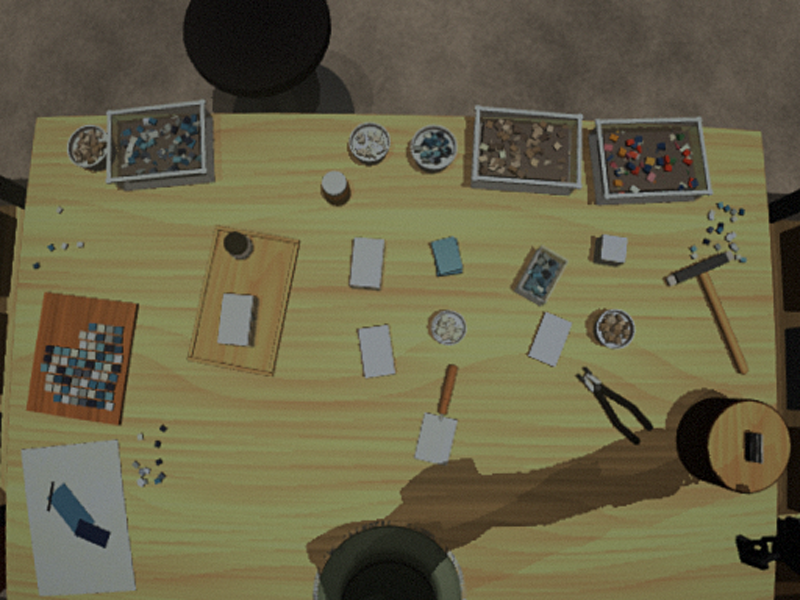

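View pics/scene0.png

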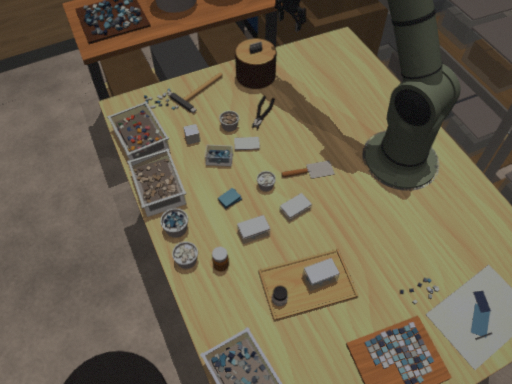

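The top view (800x600) shows the base box on the tray at (236,320), closed boxes at (367,263) and (377,350), the open box at (541,275), the lid at (550,339), pot_a at (448,327) and the slabs at (447,256). In the scene view the closed boxes are at (254,228) and (296,207), the lid at (247,144) and the base box at (321,272).

```bash
cat > h.py <<'E'
import cv2,numpy as np
from scipy.spatial.transform import Rotation as R
from plant import telemetry, capture, arm
def cam(n):
    if n=="wrist":
        s=telemetry.get_state();q=s["tool_rot"];Rt=R.from_quat([q[1],q[2],q[3],q[0]]).as_matrix()
        c=capture(n);H=np.array(c["hand_eye"]);c["Rw"]=Rt@H[:3,:3];c["C"]=Rt@H[:3,3]+s["tcp_pos"]
    else:
        c=capture(n);M=cv2.Rodrigues(np.array(c["rvec"],float))[0];c["Rw"]=M.T;c["C"]=-M.T@np.array(c["tvec"])
    c["bgr"]=cv2.cvtColor(c["pixels"],cv2.COLOR_RGB2BGR);return c
def rays(c,px):
    u=cv2.undistortPoints(np.array(px,float).reshape(-1,1,2),c["mtx"],np.array([c["k1"],0,0,0.]))[:,0]
    d=np.c_[u,np.ones(len(u))]@c["Rw"].T;return d/np.linalg.norm(d,axis=1)[:,None]
def plane(c,px,z):
    d=rays(c,px);return c["C"]+d*((z-c["C"][2])/d[:,2])[:,None]
def tri(c1,p1,c2,p2):
    d1,d2=rays(c1,[p1])[0],rays(c2,[p2])[0]
    t=np.linalg.lstsq(np.c_[d1,-d2],c2["C"]-c1["C"],rcond=None)[0]
    a,b=c1["C"]+d1*t[0],c2["C"]+d2*t[1];return (a+b)/2,np.linalg.norm(a-b)
def blobs(c,lo,hi,amin=150,amax=9000):
    m=cv2.inRange(cv2.cvtColor(c["bgr"],cv2.COLOR_BGR2HSV),lo,hi)
    cs=cv2.findContours(m,cv2.RETR_EXTERNAL,cv2.CHAIN_APPROX_NONE)[0]
    return [k for k in cs if amin<cv2.contourArea(k)<amax]
def rect(c,k,z):
    p=plane(c,k[:,0,:],z)[:,:2].astype(np.float32)*1000
    (x,y),(w,h),a=cv2.minAreaRect(p)
    if w<h: w,h,a=h,w,a+90
    return np.array([x,y]),w,h,(a+90)%180-90
E
python3 - <<'E'
from h import *
for n,pts in (("top",[(236,320),(367,263),(377,350),(550,339),(612,249),(541,275)]),("scene",[(321,268),(254,225),(296,205),(247,143)])):
    c=cam(n);hsv=cv2.cvtColor(c["bgr"],cv2.COLOR_BGR2HSV);f=1.5625 if n=="top" else 1
    for p in pts: print(n,p,hsv[int(p[1]/f),int(p[0]/f)])
    for k in blobs(c,(0,0,125),(180,60,255),100):
        (x,y),(w,h),a=cv2.minAreaRect(k);
        if n=="top": print("blob",(x,y),w,h,[ (r[0].round(),round(r[1]),round(r[2]),round(r[3],1)) for r in [rect(c,k,z) for z in (.014,.032,.044,.064)]])
        else: print("blob",(x,y),w,h,a)
E
```

```text
top (236, 320) [ 45   4 139]
top (367, 263) [ 90   9 141]
top (377, 350) [ 90  16 142]
top (550, 339) [ 96  18 145]
top (612, 249) [ 99  18 143]
top (541, 275) [98 80 96]
blob (49.27515411376953, 332.2603454589844) 97.53656768798828 62.784339904785156 [(array([123., 616.]), 295, 209, 8.8), (array([128., 606.]), 290, 206, 8.8), (array([131., 600.]), 287, 204, 8.8), (array([136., 589.]), 283, 201, 8.8)]
blob (278.39886474609375, 280.93817138671875) 22.336044311523438 30.131175994873047 [(array([302., -81.]), 88, 66, -12.0), (array([304., -79.]), 87, 65, -12.0), (array([305., -79.]), 86, 64, -12.0), (array([307., -78.]), 85, 63, -12.0)]
blob (240.54998779296875, 224.3499755859375) 31.39554214477539 19.657569885253906 [(array([467.,  35.]), 94, 58, 9.3), (array([467.,  34.]), 92, 58, 9.3), (array([466.,  34.]), 91, 57, 9.3), (array([465.,  33.]), 90, 56, 9.3)]
blob (287.71392822265625, 210.0438232421875) 14.574548721313477 18.523319244384766 [(array([ 513., -105.]), 56, 44, -20.2), (array([ 511., -104.]), 55, 43, -20.2), (array([ 510., -103.]), 54, 43, -20.2), (array([ 509., -101.]), 53,
[... 2678 characters left out ...]
1835938) 22.088592529296875 15.876175880432129 4.39870548248291
blob (252.95001220703125, 225.35000610351562) 15.81138801574707 30.04163932800293 71.56504821777344
blob (295.3174133300781, 204.18463134765625) 15.395479202270508 28.33132553100586 59.931419372558594
blob (319.968017578125, 168.82400512695312) 14.48972225189209 26.117277145385742 79.69515228271484
blob (156.3000030517578, 176.90000915527344) 48.699073791503906 45.53679656982422 71.56504821777344
blob (246.5, 142.5) 11.0 25.0 90.0
blob (190.61766052246094, 129.4705810546875) 9.943960189819336 14.067066192626953 75.96376037597656
blob (137.57205200195312, 126.67556762695312) 43.293148040771484 49.223716735839844 67.69379425048828
```

```bash
python3 - <<'E'
from h import *
t=cam("top");s=cam("scene")
for n,a,b in (("base",(149.7,204),(321.4,269.5)),("A far",(234.5,167.1),(253,224.4)),("B near",(240.5,224.3),(295.3,203.2)),("lid",(352.1,216.7),(246.5,142.)),("marble",(392.9,158.3),(190.6,128.5))):
    print(n,tri(t,a,s,b))
# open box rim in top view: non-yellow mask around
hsv=cv2.cvtColor(t["bgr"],cv2.COLOR_BGR2HSV);roi=(slice(150,205),slice(320,372))
m=np.zeros(hsv.shape[:2],np.uint8);m[roi]=cv2.inRange(hsv[roi],(0,0,0),(180,255,255))&~cv2.inRange(hsv[roi],(12,70,0),(35,255,255))
cs=cv2.findContours(m,cv2.RETR_EXTERNAL,cv2.CHAIN_APPROX_NONE)[0];k=max(cs,key=cv2.contourArea);print("deep",rect(t,k,.048))
# slabs
m=cv2.inRange(hsv,(85,60,50),(115,255,255));
for k in cv2.findContours(m,cv2.RETR_EXTERNAL,cv2.CHAIN_APPROX_NONE)[0]:
    if cv2.contourArea(k)>100: print("blue",cv2.minAreaRect(k)[0],rect(t,k,.023))
print("pot_a",plane(t,[(448/1.5625,327/1.5625)],.042))
r=s["bgr"][180:260,220:345];cv2.imwrite("pics/sc.png",cv2.resize(r,None,fx=5,fy=5,interpolation=cv2.INTER_CUBIC))
E
```

```text
base (array([0.51868916, 0.29563003, 0.0691053 ]), np.float64(0.0021804454861911885))
A far (array([0.63373664, 0.05468367, 0.05154152]), np.float64(0.0016685877127103463))
B near (array([0.46709829, 0.03347899, 0.04001255]), np.float64(0.001809750164144637))
lid (array([ 0.4960507 , -0.29924415,  0.0186791 ]), np.float64(0.0006673536813446275))
marble (array([ 0.6699046 , -0.41559502,  0.05810239]), np.float64(0.0018565330141088396))
deep (array([ 614.39648438, -275.53973389]), 105.62848663330078, 64.15681457519531, -29.022796630859375)
blue (44.54437255859375, 325.6228942871094) (array([143.03433228, 623.73083496]), 95.87684631347656, 47.44020462036133, 43.000091552734375)
blue (285.7121887207031, 164.00796508789062) (array([651.16412354, -97.07977295]), 70.10867309570312, 47.42949295043945, 12.440895080566406)
pot_a [[ 0.51273259 -0.10017734  0.042     ]]
```

View pics/sc.png

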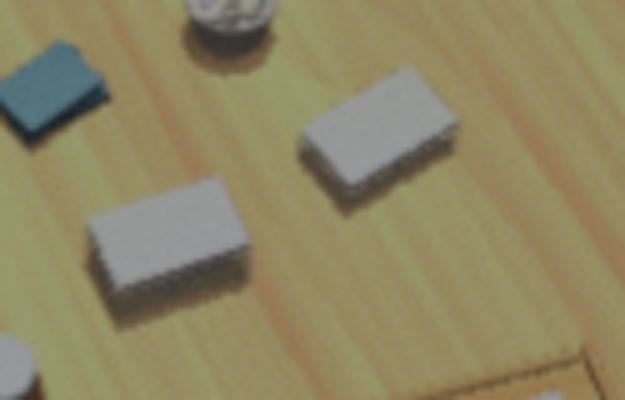

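The far box (0.635, 0.056) measures taller, so it is the medium box, and the near one is the shallow box. Triangulated heights read about 6 mm too high throughout. Next I move to look at the lid and the open box from close by.

```bash
cat >> h.py <<'E'
def plan(x,y,z,yaw):
    """turn (units of wz) then shift (units) in tool axes after the turn; yaw of tool x in deg"""
    s=telemetry.get_state();q=s["tool_rot"];M=R.from_quat([q[1],q[2],q[3],q[0]]).as_matrix()
    y0=np.degrees(np.arctan2(M[1,0],M[0,0]));d=(yaw-y0+180)%360-180
    e=np.array([x,y,z])-s["tcp_pos"];a=np.radians(yaw)
    sh=np.array([np.cos(a)*e[0]+np.sin(a)*e[1],np.sin(a)*e[0]-np.cos(a)*e[1],-e[2]])/.04
    t=M.T@np.array([0,0,-1.]) # tilt correction wx,wy
    print("clock %.2f tcp %s yaw %.2f | wz %.2f tilt %s | xyz units %s"%(s["clock"],s["tcp_pos"].round(4),y0,-np.radians(d)/.12,np.array([-t[1],t[0]]).round(4),sh.round(2)),"grip %.3f F %s"%(s["grip_width"],s["contact_force"].round(1)))
E
python3 -c "
from h import *
print(arm.finger_overhang);plan(.555,-.288,.2,158)"
```

```text
0.022
clock 0.35 tcp [ 0.1755 -0.5998  0.2532] yaw 16.31 | wz -20.61 tilt [-0.0003  0.    ] | xyz units [-5.88 10.78  1.33] grip 0.998 F [ 0.1 -1.4 -0.2]
```

```bash
python3 -m jog '[{"wz":0.95},{"wz":0.95},{"wz":0.95},{"wz":0.95},{"wz":0.95},{"wz":0.82},{"x":0.5,"y":-0.85},{"x":0.5,"y":-0.85},{"x":0.5,"y":-0.85},{"x":0.5,"y":-0.85}]'
python3 -m jog '[{"x":0.5,"y":-0.85},{"x":0.5,"y":-0.85},{"x":0.5,"y":-0.85},{"x":0.5,"y":-0.85},{"x":0.5,"y":-0.85,"z":0.3},{"x":0.5,"y":-0.85,"z":0.3},{"x":0.4,"y":-0.75,"z":0.3},{"x":0.4,"y":-0.75,"z":0.3},{},{}]'
python3 - <<'E'
from h import *
plan(.555,-.288,.2,-22);print(telemetry.get_state()["joints"].round(2))
c=cam("wrist");np.savez("w1.npz",**c);cv2.imwrite("pics/w1.png",c["bgr"])
E
```

```text
clock 0.35 tcp [ 0.1755 -0.5998  0.2532] yaw 16.31 | wz 5.57 tilt [-0.0003  0.    ] | xyz units [  5.88 -10.78   1.33] grip 0.998 F [ 0.1 -1.4 -0.2]
[ 1.22  0.52 -0.04  1.6   0.02  1.02 -0.11]invalid input at $[0]: expected keys x, y, z, wx, wy, wz, grip
invalid input at $[0]: expected keys x, y, z, wx, wy, wz, grip
```

View pics/w1.png

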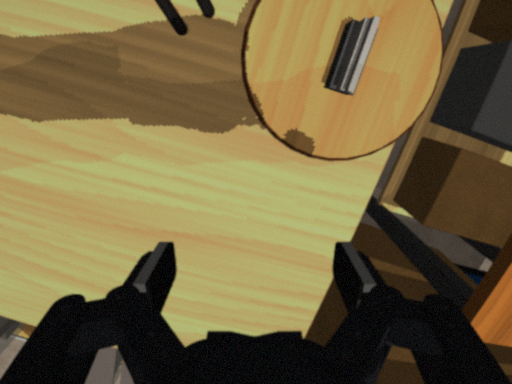

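The rows were refused because every key must be given. The picture is still from the start pose: fingers at (155,270) and (355,270), nothing of use in it.

```bash
python3 -m jog '[{"x":0,"y":0,"z":0,"wx":0,"wy":0,"wz":0.95,"grip":1},{"x":0,"y":0,"z":0,"wx":0,"wy":0,"wz":0.95,"grip":1},{"x":0,"y":0,"z":0,"wx":0,"wy":0,"wz":0.95,"grip":1},{"x":0,"y":0,"z":0,"wx":0,"wy":0,"wz":0.95,"grip":1},{"x":0,"y":0,"z":0,"wx":0,"wy":0,"wz":0.95,"grip":1},{"x":0,"y":0,"z":0,"wx":0,"wy":0,"wz":0.82,"grip":1},{"x":0.5,"y":-0.85,"z":0,"wx":0,"wy":0,"wz":0,"grip":1},{"x":0.5,"y":-0.85,"z":0,"wx":0,"wy":0,"wz":0,"grip":1},{"x":0.5,"y":-0.85,"z":0,"wx":0,"wy":0,"wz":0,"grip":1},{"x":0.5,"y":-0.85,"z":0,"wx":0,"wy":0,"wz":0,"grip":1}]'
python3 -m jog '[{"x":0.5,"y":-0.85,"z":0,"wx":0,"wy":0,"wz":0,"grip":1},{"x":0.5,"y":-0.85,"z":0,"wx":0,"wy":0,"wz":0,"grip":1},{"x":0.5,"y":-0.85,"z":0,"wx":0,"wy":0,"wz":0,"grip":1},{"x":0.5,"y":-0.85,"z":0.3,"wx":0,"wy":0,"wz":0,"grip":1},{"x":0.5,"y":-0.85,"z":0.3,"wx":0,"wy":0,"wz":0,"grip":1},{"x":0.5,"y":-0.85,"z":0.3,"wx":0,"wy":0,"wz":0,"grip":1},{"x":0.4,"y":-0.75,"z":0.3,"wx":0,"wy":0,"wz":0,"grip":1},{"x":0.4,"y":-0.75,"z":0.3,"wx":0,"wy":0,"wz":0,"grip":1},{"x":0,"y":0,"z":0,"wx":0,"wy":0,"wz":0,"grip":1}]'
python3 - <<'E'
from h import *
plan(.555,-.288,.2,-22);print(telemetry.get_state()["joints"].round(2))
c=cam("wrist");np.savez("w1.npz",**c);cv2.imwrite("pics/w2.png",c["bgr"])
E
```

```text
clock: 1.23
tcp_pos: [0.3018, -0.5024, 0.2534]
tool_rot: [0.0, 0.982, -0.191, 0.0]
contact_force: [0.8, -1.1, 0.3]
grip_width: 1.0
gripper_force: 0.0
clock: 1.98
tcp_pos: [0.5449, -0.3091, 0.1907]
tool_rot: [-0.002, 0.982, -0.187, -0.001]
contact_force: [0.4, 0.7, -0.2]
grip_width: 1.0
gripper_force: 0.0
clock 1.98 tcp [ 0.5449 -0.3091  0.1907] yaw -21.54 | wz 0.07 tilt [-0.0036  0.0018] | xyz units [ 0.04 -0.58 -0.23] grip 1.000 F [ 0.4  0.7 -0.2]
[ 0.39  0.59  0.05  1.66 -0.04  0.9  -1.49]
```

View pics/w2.png

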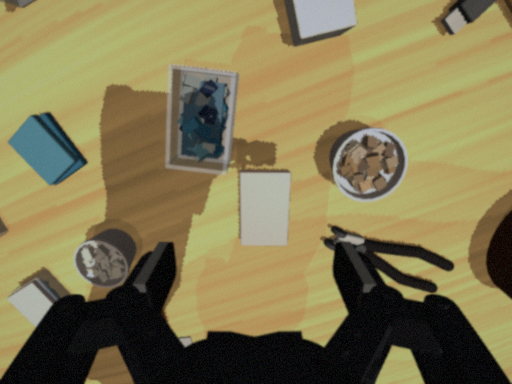

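The wrist view shows the lid at (265,208) and the open box at (201,119), with its rim corners near (171,66), (238,73), (226,173) and (166,169). Neither is near the nippers or the pots.

```bash
python3 - <<'E'
from h import *
c=dict(np.load("w1.npz"));hsv=cv2.cvtColor(c["bgr"],cv2.COLOR_BGR2HSV)
for k in blobs(c,(0,0,120),(180,70,255),1000):
    if 220<cv2.minAreaRect(k)[0][0]<300: print("lid",rect(c,k,.014))
for x in range(160,185,2): print(x,hsv[120,x],hsv[120,x+56])
for y in range(58,76,2): print(y,hsv[y,205],hsv[y+102,195])
b=c["bgr"][50:190,150:260];cv2.imwrite("pics/d.png",cv2.resize(b,None,fx=5,fy=5,interpolation=cv2.INTER_CUBIC)[:600])
pts=[(171,66),(238,73),(226,173),(166,169)]
P=plane(c,pts,.048)[:,:2]*1000;print(P.round(),P.mean(0),[np.linalg.norm(P[i]-P[i-1]).round() for i in range(4)])
E
```

```text
lid (array([ 495.94152832, -301.52142334]), 92.55581665039062, 56.84577560424805, -21.86042022705078)
160 [ 16 130 120] [99 91 59]
162 [ 18 136 118] [103  93  66]
164 [ 18 135 119] [100  86  95]
166 [ 18  73 137] [102 110  58]
168 [ 18  41 149] [100 172  52]
170 [ 18  49 136] [101  21  96]
172 [ 17  86 101] [ 10   5 157]
174 [ 17  84 100] [ 23   7 155]
176 [19 86 92] [ 20  18 126]
178 [85 33 85] [ 19  82 150]
180 [93 88 87] [ 20 123 183]
182 [98 87 76] [ 21 118 181]
184 [101  86  62] [ 20 121 181]
58 [ 27 103 181] [23 44 92]
60 [ 26 104 181] [20 83 92]
62 [ 22 118 182] [19 94 92]
64 [ 21 118 181] [18 77 99]
66 [ 22 112 180] [ 17  45 148]
68 [ 18  55 153] [ 18  48 155]
70 [ 19  13 158] [ 17 109 138]
72 [  9  13 139] [ 17 132 131]
74 [ 23  18 129] [ 18 127 130]
[[ 670. -279.]
 [ 642. -331.]
 [ 561. -285.]
 [ 587. -232.]] [ 615.0139838 -281.8347709] [np.float64(95.0), np.float64(59.0), np.float64(93.0), np.float64(59.0)]
```

View pics/d.png

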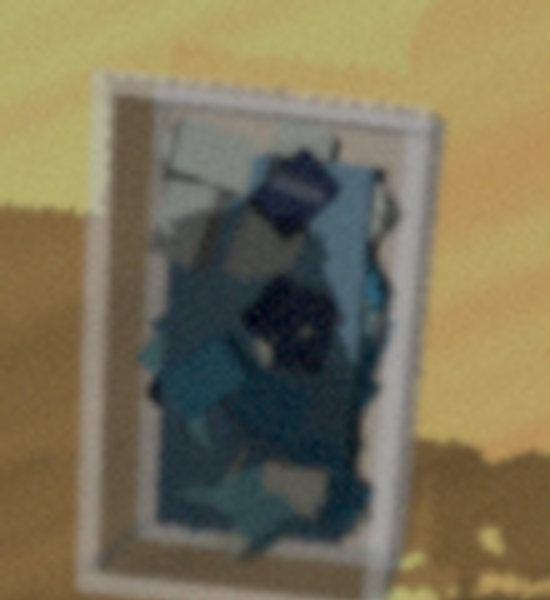

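```bash
python3 -m jog '[{"x":0,"y":-0.7,"z":0,"wx":0,"wy":0,"wz":0.55,"grip":1},{"x":-0.4,"y":-0.7,"z":0,"wx":0,"wy":0,"wz":0.55,"grip":1},{"x":-0.4,"y":-0.1,"z":0.2,"wx":0,"wy":0,"wz":0,"grip":1},{"x":0,"y":0,"z":0,"wx":0,"wy":0,"wz":0,"grip":1},{"x":0,"y":0,"z":0,"wx":0,"wy":0,"wz":0,"grip":1}]'
python3 - <<'E'
from h import *
plan(.496,-.3015,.08,-21.9)
c=cam("wrist");np.savez("w2.npz",**c)
print("C",c["C"])
hsv=cv2.cvtColor(c["bgr"],cv2.COLOR_BGR2HSV)
# project approx centre
p=c["Rw"].T@(np.array([.615,-.281,.048])-c["C"]);uv=c["mtx"]@(p/p[2]);print(uv)
u,v=map(int,uv[:2])
b=c["bgr"][max(v-75,0):v+75,max(u-75,0):u+75];print("off",max(u-75,0),max(v-75,0));cv2.imwrite("pics/d2.png",cv2.resize(b,None,fx=4,fy=4,interpolation=cv2.INTER_CUBIC))
E
```

```text
clock: 2.45
tcp_pos: [0.5361, -0.2466, 0.1857]
tool_rot: [0.0, 0.967, -0.255, -0.0]
contact_force: [-0.5, -0.6, -0.2]
grip_width: 1.005
gripper_force: 0.0
clock 2.45 tcp [ 0.5361 -0.2466  0.1857] yaw -29.54 | wz -1.11 tilt [ 0.0003 -0.    ] | xyz units [-0.42  1.65  2.64] grip 1.005 F [-0.5 -0.6 -0.2]
C [ 0.61007641 -0.28786023  0.30631886]
[244.12265092  87.69370149   1.        ]
off 169 12
```

View pics/d2.png

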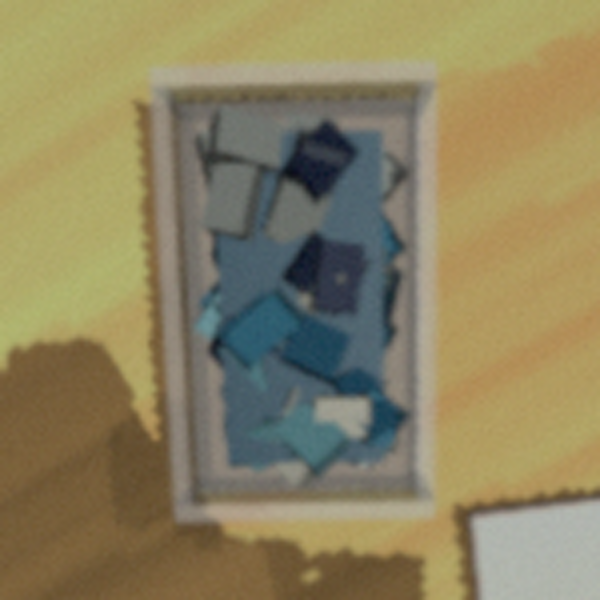

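The open box is seen from straight above, with rim corners in the crop at (152,68), (437,65), (434,515) and (175,520).

```bash
python3 - <<'E'
from h import *
c=dict(np.load("w2.npz"))
pts=[((x+.5)/4-.5+169,(y+.5)/4-.5+12) for x,y in [(152,68),(437,65),(434,515),(175,520)]]
P=plane(c,pts,.048)[:,:2]*1000;print(P.round(1),P.mean(0),[np.linalg.norm(P[i]-P[i-1]).round(1) for i in range(4)])
a=P[0]+P[1]-P[2]-P[3];print("yaw",np.degrees(np.arctan2(a[1],a[0])))
print("edges",[np.degrees(np.arctan2(*(P[i]-P[j])[::-1])).round(1) for i,j in ((0,3),(1,2),(0,1),(3,2))])
for k in blobs(c,(0,0,120),(180,70,255),1000):
    print("blob",cv2.minAreaRect(k)[0],rect(c,k,.014))
plan(.496,-.3015,.08,-21.9)
E
```

```text
[[ 672.4 -277.9]
 [ 643.5 -329.8]
 [ 560.4 -284.6]
 [ 589.  -231.8]] [ 616.31825264 -281.03117462] [np.float64(95.3), np.float64(59.3), np.float64(94.6), np.float64(59.9)]
yaw -28.756068158169693
edges [np.float64(-28.9), np.float64(-28.6), np.float64(60.9), np.float64(61.6)]
blob (316.63287353515625, 176.48704528808594) (array([ 496.08349609, -301.21813965]), 92.72911834716797, 57.225563049316406, -22.06621551513672)
blob (427.5, 110.5) (array([ 503.82522583, -436.51275635]), 85.46110534667969, 84.00504302978516, -21.478958129882812)
blob (242.607177734375, 84.35785675048828) (array([ 617.47528076, -279.71331787]), 108.75305938720703, 67.90139770507812, -28.381149291992188)
clock 2.50 tcp [ 0.5365 -0.2473  0.1859] yaw -29.58 | wz -1.12 tilt [ 0.0004 -0.0008] | xyz units [-0.44  1.64  2.65] grip 1.001 F [ 0.2 -0.3  0.9]
```

```bash
python3 -m jog '[{"x":0,"y":0,"z":0.5,"wx":0,"wy":0,"wz":-0.55,"grip":1},{"x":0,"y":0,"z":0.5,"wx":0,"wy":0,"wz":-0.55,"grip":1},{"x":-0.22,"y":0.82,"z":0.5,"wx":0,"wy":0,"wz":0,"grip":1},{"x":-0.22,"y":0.82,"z":0.5,"wx":0,"wy":0,"wz":0,"grip":1},{"x":0,"y":0,"z":0.6,"wx":0,"wy":0,"wz":0,"grip":1},{"x":0,"y":0,"z":0,"wx":0,"wy":0,"wz":0,"grip":1},{"x":0,"y":0,"z":0,"wx":0,"wy":0,"wz":0,"grip":1}]'
python3 -c "
from h import *
plan(.496,-.3013,.030,-22)"
```

```text
clock: 3.08
tcp_pos: [0.4955, -0.3014, 0.0811]
tool_rot: [-0.0, 0.982, -0.191, -0.001]
contact_force: [-0.0, 0.2, 0.8]
grip_width: 1.001
gripper_force: 0.0
clock 3.08 tcp [ 0.4955 -0.3014  0.0811] yaw -22.07 | wz -0.01 tilt [-0.0001  0.0011] | xyz units [ 0.01 -0.01  1.28] grip 1.001 F [-0.   0.2  0.8]
```

```bash
python3 -m jog '[{"x":0,"y":0,"z":0.4,"wx":0,"wy":0,"wz":0,"grip":1},{"x":0,"y":0,"z":0.4,"wx":0,"wy":0,"wz":0,"grip":1},{"x":0,"y":0,"z":0.4,"wx":0,"wy":0,"wz":0,"grip":1},{"x":0,"y":0,"z":0.08,"wx":0,"wy":0,"wz":0,"grip":0.8},{"x":0,"y":0,"z":0,"wx":0,"wy":0,"wz":0,"grip":0.6},{"x":0,"y":0,"z":0,"wx":0,"wy":0,"wz":0,"grip":0.6},{"x":0,"y":0,"z":0,"wx":0,"wy":0,"wz":0,"grip":0.6},{"x":0,"y":0,"z":0,"wx":0,"wy":0,"wz":0,"grip":0.6}]'
```

```text
clock: 3.75
tcp_pos: [0.4974, -0.3005, 0.0323]
tool_rot: [0.0, 0.982, -0.19, 0.002]
contact_force: [1.1, 3.1, 6.2]
grip_width: 0.6
gripper_force: 4.4
```

```bash
python3 -m jog '[{"x":0,"y":0,"z":-0.15,"wx":0,"wy":0,"wz":0,"grip":0.6},{"x":0,"y":0,"z":0,"wx":0,"wy":0,"wz":0,"grip":1},{"x":0,"y":0,"z":0,"wx":0,"wy":0,"wz":0,"grip":1},{"x":0,"y":0,"z":0,"wx":0,"wy":0,"wz":0,"grip":1},{"x":0,"y":0,"z":0,"wx":0,"wy":0,"wz":0,"grip":1}]'
python3 - <<'E'
from h import *
plan(.496,-.3013,.0245,-22)
c=cam("wrist")
for k in blobs(c,(0,0,120),(180,70,255),500):
    print("blob",cv2.minAreaRect(k),rect(c,k,.014))
E
```

```text
clock: 4.17
tcp_pos: [0.4959, -0.3005, 0.0363]
tool_rot: [0.0, 0.982, -0.191, 0.0]
contact_force: [0.3, 0.3, -0.2]
grip_width: 1.004
gripper_force: 0.0
clock 4.17 tcp [ 0.4959 -0.3005  0.0363] yaw -21.99 | wz 0.00 tilt [ 0.     -0.0001] | xyz units [0.01 0.02 0.29] grip 1.004 F [ 0.3  0.3 -0.2]
blob ((260.0, 279.5), (89.99998474121094, 50.99999237060547), -0.0) (array([ 470.33224487, -292.83898926]), 55.47279357910156, 38.35227584838867, 67.96862030029297)
blob ((276.5, 192.5), (53.0, 69.0), 90.0) (array([ 520.18048096, -323.00344849]), 36.863677978515625, 30.858783721923828, 68.1015853881836)
blob ((473.08538818359375, 118.73171997070312), (23.73841094970703, 41.698394775390625), 51.34019088745117) (array([ 520.21380615, -433.25628662]), 20.71304702758789, 14.277803421020508, -68.04422950744629)
blob ((462.0, 141.99998474121094), (173.99996948242188, 97.99998474121094), 90.0) (array([ 500.81512451, -425.65011597]), 97.19947814941406, 58.42237854003906, -5.716316223144531)
blob ((98.0, 85.5), (171.0, 186.0), 90.0) (array([ 607.16748047, -260.37304688]), 92.28422546386719, 82.73332977294922, 61.598995208740234)
```

Still in place. Descend to about z = 0.0245 and close.

```bash
python3 -m jog '[{"x":0,"y":0,"z":0.29,"wx":0,"wy":0,"wz":0,"grip":1},{"x":0,"y":0,"z":0,"wx":0,"wy":0,"wz":0,"grip":0.7},{"x":0,"y":0,"z":0,"wx":0,"wy":0,"wz":0,"grip":0.6},{"x":0,"y":0,"z":0,"wx":0,"wy":0,"wz":0,"grip":0.5},{"x":0,"y":0,"z":0,"wx":0,"wy":0,"wz":0,"grip":0.5},{"x":0,"y":0,"z":0,"wx":0,"wy":0,"wz":0,"grip":0.5}]'
```

```text
clock: 4.72
tcp_pos: [0.4959, -0.3005, 0.0246]
tool_rot: [0.0, 0.982, -0.191, 0.0]
contact_force: [0.8, 0.4, 0.6]
grip_width: 0.644
gripper_force: 63.2
```

```bash
python3 -m jog '[{"x":0,"y":0,"z":-0.4,"wx":0,"wy":0,"wz":0,"grip":0.5},{"x":0,"y":0,"z":-0.8,"wx":0,"wy":0,"wz":0,"grip":0.5},{"x":0,"y":0,"z":-0.8,"wx":0,"wy":0,"wz":0.5,"grip":0.5},{"x":0,"y":0,"z":-0.2,"wx":0,"wy":0,"wz":0.49,"grip":0.5},{"x":0,"y":0,"z":0,"wx":0,"wy":0,"wz":0,"grip":0.5},{"x":0,"y":0,"z":0,"wx":0,"wy":0,"wz":0,"grip":0.5}]'
python3 -c "
from h import *
plan(.6163,-.281,.1,-28.8)"
```

```text
clock: 5.22
tcp_pos: [0.496, -0.3004, 0.1127]
tool_rot: [0.0, 0.969, -0.248, 0.0]
contact_force: [0.1, -0.5, -0.8]
grip_width: 0.648
gripper_force: 63.5
clock 5.22 tcp [ 0.496  -0.3004  0.1127] yaw -28.70 | wz 0.01 tilt [ 0.0001 -0.0008] | xyz units [ 2.4  -1.87  0.32] grip 0.648 F [ 0.1 -0.5 -0.8]
```

```bash
python3 -m jog '[{"x":0.6,"y":-0.47,"z":0,"wx":0,"wy":0,"wz":0,"grip":0.5},{"x":0.6,"y":-0.47,"z":0,"wx":0,"wy":0,"wz":0,"grip":0.5},{"x":0.6,"y":-0.47,"z":0,"wx":0,"wy":0,"wz":0,"grip":0.5},{"x":0.6,"y":-0.46,"z":0.2,"wx":0,"wy":0,"wz":0,"grip":0.5},{"x":0,"y":0,"z":0.3,"wx":0,"wy":0,"wz":0,"grip":0.5},{"x":0,"y":0,"z":0.2,"wx":0,"wy":0,"wz":0,"grip":0.5},{"x":0,"y":0,"z":0,"wx":0,"wy":0,"wz":0,"grip":0.5},{"x":0,"y":0,"z":0,"wx":0,"wy":0,"wz":0,"grip":0.5}]'
python3 - <<'E'
from h import *
plan(.6163,-.281,.068,-28.8)
c=cam("wrist");cv2.imwrite("pics/w5.png",c["bgr"])
E
```

```text
clock: 5.88
tcp_pos: [0.6146, -0.2815, 0.0834]
tool_rot: [0.0, 0.969, -0.249, -0.001]
contact_force: [-0.8, -0.4, 0.1]
grip_width: 0.647
gripper_force: 63.5
clock 5.88 tcp [ 0.6146 -0.2815  0.0834] yaw -28.80 | wz -0.00 tilt [0.0007 0.0024] | xyz units [ 0.03 -0.03  0.38] grip 0.647 F [-0.8 -0.4  0.1]
```

View pics/w5.png

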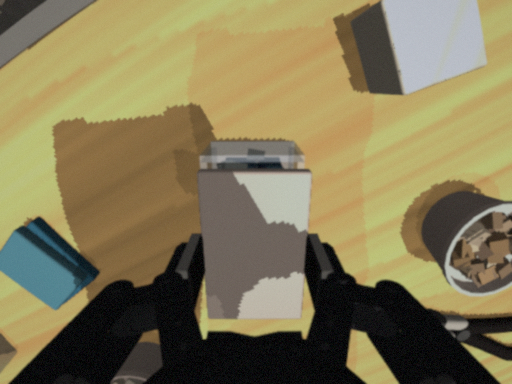

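The held lid (top edge at y = 170, x from 199 to 310) sits over the open box, whose far rim shows at y of 141 to 165, centred on x = 253, so it is laterally aligned. I lower it by small steps.

```bash
python3 -m jog '[{"x":0.03,"y":-0.03,"z":0.1,"wx":0,"wy":0,"wz":0,"grip":0.5},{"x":0,"y":0,"z":0.1,"wx":0,"wy":0,"wz":0,"grip":0.5},{"x":0,"y":0,"z":0.08,"wx":0,"wy":0,"wz":0,"grip":0.5},{"x":0,"y":0,"z":0,"wx":0,"wy":0,"wz":0,"grip":0.5},{"x":0,"y":0,"z":0,"wx":0,"wy":0,"wz":0,"grip":0.5}]'
python3 - <<'E'
from h import *
plan(.6163,-.281,.068,-28.8)
E
```

```text
clock: 6.35
tcp_pos: [0.6175, -0.2807, 0.0732]
tool_rot: [-0.0, 0.969, -0.249, -0.0]
contact_force: [0.1, 0.7, 0.4]
grip_width: 0.644
gripper_force: 63.5
clock 6.35 tcp [ 0.6175 -0.2807  0.0732] yaw -28.79 | wz 0.00 tilt [0.     0.0003] | xyz units [-0.02  0.02  0.13] grip 0.644 F [0.1 0.7 0.4]
```

```bash
python3 -m jog '[{"x":-0.03,"y":0.02,"z":0.06,"wx":0,"wy":0,"wz":0,"grip":0.5},{"x":0,"y":0,"z":0.06,"wx":0,"wy":0,"wz":0,"grip":0.5},{"x":0,"y":0,"z":0,"wx":0,"wy":0,"wz":0,"grip":0.5},{"x":0,"y":0,"z":0,"wx":0,"wy":0,"wz":0,"grip":0.5}]'
python3 - <<'E'
from h import *
plan(.6163,-.281,.068,-28.8)
E
```

```text
clock: 6.68
tcp_pos: [0.6161, -0.2808, 0.0684]
tool_rot: [-0.0, 0.969, -0.249, -0.0]
contact_force: [0.0, -0.5, -1.0]
grip_width: 0.641
gripper_force: 63.5
clock 6.68 tcp [ 0.6161 -0.2808  0.0684] yaw -28.79 | wz 0.00 tilt [-0.      0.0002] | xyz units [0.01 0.   0.01] grip 0.641 F [ 0.  -0.5 -1. ]
```

```bash
python3 -m jog '[{"x":0,"y":0,"z":0,"wx":0,"wy":0,"wz":0,"grip":1},{"x":0,"y":0,"z":0,"wx":0,"wy":0,"wz":0,"grip":1},{"x":0,"y":0,"z":0,"wx":0,"wy":0,"wz":0,"grip":1},{"x":-0.5,"y":0,"z":-0.8,"wx":0,"wy":0,"wz":0,"grip":1},{"x":-0.8,"y":0,"z":-1,"wx":0,"wy":0,"wz":0,"grip":1},{"x":-0.5,"y":0,"z":-0.8,"wx":0,"wy":0,"wz":0,"grip":1},{"x":0,"y":0,"z":0,"wx":0,"wy":0,"wz":0,"grip":1},{"x":0,"y":0,"z":0,"wx":0,"wy":0,"wz":0,"grip":1}]'
python3 - <<'E'
from h import *
plan(.6163,-.281,.034,-28.8)
c=cam("wrist");cv2.imwrite("pics/w6.png",c["bgr"])
for k in blobs(c,(0,0,120),(180,45,255),500):
    print(cv2.minAreaRect(k)[0],[rect(c,k,z) for z in (.056,)])
cv2.imwrite("pics/w6c.png",cv2.resize(c["bgr"][0:200,130:380],None,fx=3,fy=3,interpolation=cv2.INTER_CUBIC))
E
```

```text
clock: 7.35
tcp_pos: [0.5588, -0.249, 0.1674]
tool_rot: [0.0, 0.969, -0.249, 0.002]
contact_force: [-0.0, 0.4, -0.5]
grip_width: 1.003
gripper_force: 0.0
clock 7.35 tcp [ 0.5588 -0.249   0.1674] yaw -28.78 | wz 0.00 tilt [-0.0008 -0.0035] | xyz units [1.65 0.01 3.33] grip 1.003 F [-0.   0.4 -0.5]
(12.0, 269.0) [(array([599.93530273,  22.36767387]), 57.574012756347656, 27.920684814453125, -48.78044891357422)]
(443.88458251953125, 138.92306518554688) [(array([ 520.68902588, -414.67385864]), 71.97230529785156, 71.23561096191406, -19.241744995117188)]
(254.5, 111.0) [(array([ 616.7333374 , -280.67370605]), 91.99336242675781, 56.771942138671875, -28.492229461669922)]
```

View pics/w6c.png

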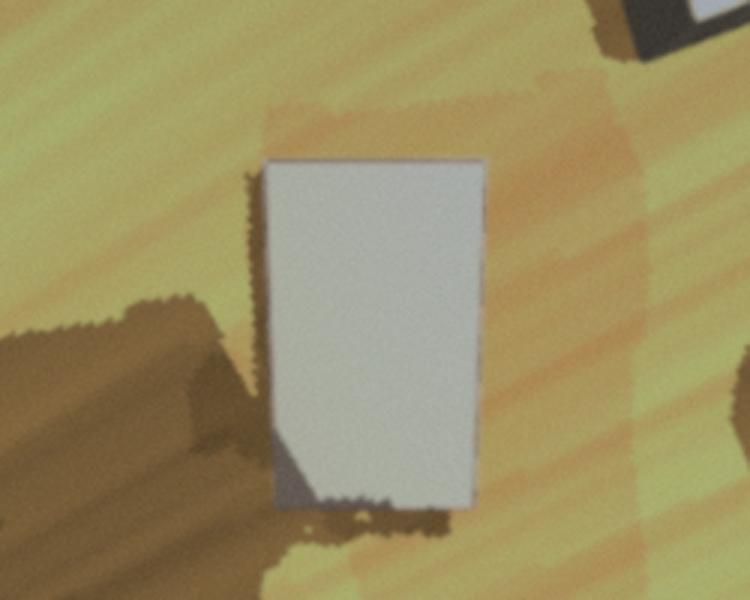

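The lid is seated: its plate measures 92 x 57 mm at z = 0.056, centred on the box with an even rim margin. Now I grasp the deep box.

```bash
python3 -m jog '[{"x":0.55,"y":0,"z":0.55,"wx":0,"wy":0,"wz":0,"grip":1},{"x":0.55,"y":0,"z":0.55,"wx":0,"wy":0,"wz":0,"grip":1},{"x":0.55,"y":0,"z":0.55,"wx":0,"wy":0,"wz":0,"grip":1},{"x":0,"y":0,"z":0.55,"wx":0,"wy":0,"wz":0,"grip":1},{"x":0,"y":0,"z":0.55,"wx":0,"wy":0,"wz":0,"grip":1},{"x":0,"y":0,"z":0.58,"wx":0,"wy":0,"wz":0,"grip":1},{"x":0,"y":0,"z":0,"wx":0,"wy":0,"wz":0,"grip":1},{"x":0,"y":0,"z":0,"wx":0,"wy":0,"wz":0,"grip":1}]'
python3 -c "
from h import *
plan(.6163,-.281,.034,-28.8)"
```

```text
clock: 8.07
tcp_pos: [0.6153, -0.2805, 0.0301]
tool_rot: [-0.0, 0.969, -0.249, -0.002]
contact_force: [0.8, -0.4, 1.6]
grip_width: 0.998
gripper_force: 0.0
clock 8.07 tcp [ 0.6153 -0.2805  0.0301] yaw -28.79 | wz 0.00 tilt [0.0005 0.0033] | xyz units [ 0.03 -0.   -0.1 ] grip 0.998 F [ 0.8 -0.4  1.6]
```

```bash
python3 -m jog '[{"x":0,"y":0,"z":0,"wx":0,"wy":0,"wz":0,"grip":0.5},{"x":0,"y":0,"z":0,"wx":0,"wy":0,"wz":0,"grip":0.5},{"x":0,"y":0,"z":0,"wx":0,"wy":0,"wz":0,"grip":0.5},{"x":0,"y":0,"z":0,"wx":0,"wy":0,"wz":0,"grip":0.5},{"x":0,"y":0,"z":0,"wx":0,"wy":0,"wz":0,"grip":0.5}]'
python3 -m jog '[{"x":0,"y":0,"z":-0.3,"wx":0,"wy":0,"wz":0,"grip":0.5},{"x":0,"y":0,"z":-0.6,"wx":0,"wy":0,"wz":0,"grip":0.5},{"x":0,"y":0,"z":-0.7,"wx":0,"wy":0,"wz":0,"grip":0.5},{"x":0,"y":0,"z":-0.7,"wx":0,"wy":0,"wz":-0.5,"grip":0.5},{"x":0,"y":0,"z":-0.7,"wx":0,"wy":0,"wz":-0.7,"grip":0.5},{"x":0,"y":0,"z":-0.6,"wx":0,"wy":0,"wz":-0.7,"grip":0.5},{"x":0,"y":0,"z":-0.4,"wx":0,"wy":0,"wz":-0.7,"grip":0.5},{"x":0,"y":0,"z":0,"wx":0,"wy":0,"wz":-0.6,"grip":0.5},{"x":0,"y":0,"z":0,"wx":0,"wy":0,"wz":-0.35,"grip":0.5},{"x":0,"y":0,"z":0,"wx":0,"wy":0,"wz":0,"grip":0.5}]'
python3 -c "
from h import *
plan(.42,.30,.2,-4.4)"
```

```text
clock: 8.48
tcp_pos: [0.6169, -0.2812, 0.0335]
tool_rot: [0.0, 0.969, -0.249, 0.001]
contact_force: [-0.6, 0.6, 6.7]
grip_width: 0.691
gripper_force: 66.2
clock: 9.32
tcp_pos: [0.616, -0.2809, 0.1933]
tool_rot: [0.0, 0.999, -0.037, 0.0]
contact_force: [0.4, -0.9, -5.2]
grip_width: 0.695
gripper_force: 66.4
clock 9.32 tcp [ 0.616  -0.2809  0.1933] yaw -4.26 | wz 0.02 tilt [ 0.0003 -0.001 ] | xyz units [ -6.   -14.1   -0.17] grip 0.695 F [ 0.4 -0.9 -5.2]
```

```bash
python3 -m jog '[{"x":-0.2,"y":-0.5,"z":0,"wx":0,"wy":0,"wz":0,"grip":0.5},{"x":-0.4,"y":-0.9,"z":0,"wx":0,"wy":0,"wz":0,"grip":0.5},{"x":-0.4,"y":-0.9,"z":0,"wx":0,"wy":0,"wz":0,"grip":0.5},{"x":-0.4,"y":-0.9,"z":0,"wx":0,"wy":0,"wz":0,"grip":0.5},{"x":-0.4,"y":-0.9,"z":0,"wx":0,"wy":0,"wz":0,"grip":0.5},{"x":-0.4,"y":-0.9,"z":0,"wx":0,"wy":0,"wz":0,"grip":0.5},{"x":-0.4,"y":-0.9,"z":0,"wx":0,"wy":0,"wz":0,"grip":0.5},{"x":-0.4,"y":-0.9,"z":0,"wx":0,"wy":0,"wz":0,"grip":0.5},{"x":-0.4,"y":-0.9,"z":0,"wx":0,"wy":0,"wz":0,"grip":0.5}]'
python3 -m jog '[{"x":-0.4,"y":-0.9,"z":0,"wx":0,"wy":0,"wz":0,"grip":0.5},{"x":-0.4,"y":-0.9,"z":0,"wx":0,"wy":0,"wz":0,"grip":0.5},{"x":-0.4,"y":-0.9,"z":0,"wx":0,"wy":0,"wz":0,"grip":0.5},{"x":-0.4,"y":-0.9,"z":0,"wx":0,"wy":0,"wz":0,"grip":0.5},{"x":-0.4,"y":-0.9,"z":0,"wx":0,"wy":0,"wz":0,"grip":0.5},{"x":-0.4,"y":-0.9,"z":0,"wx":0,"wy":0,"wz":0,"grip":0.5},{"x":-0.2,"y":-0.5,"z":0,"wx":0,"wy":0,"wz":0,"grip":0.5},{"x":0,"y":0,"z":0,"wx":0,"wy":0,"wz":0,"grip":0.5},{"x":0,"y":0,"z":0,"wx":0,"wy":0,"wz":0,"grip":0.5}]'
python3 - <<'E'
from h import *
plan(.518,.298,.2,-4.4)
print(telemetry.get_state()["joints"].round(2))
c=cam("wrist");np.savez("w3.npz",**c);cv2.imwrite("pics/w7.png",c["bgr"])
for k in blobs(c,(0,0,120),(180,45,255),500,30000):
    print(cv2.minAreaRect(k),[rect(c,k,z) for z in (.064,)])
E
```

```text
clock: 10.07
tcp_pos: [0.503, 0.0382, 0.1925]
tool_rot: [-0.0, 0.999, -0.039, 0.0]
contact_force: [0.8, 0.1, -4.4]
grip_width: 0.696
gripper_force: 66.3
clock: 10.82
tcp_pos: [0.4177, 0.281, 0.1922]
tool_rot: [-0.0, 0.999, -0.038, 0.0]
contact_force: [-0.1, 0.4, -4.7]
grip_width: 0.696
gripper_force: 66.6
clock 10.82 tcp [0.4177 0.281  0.1922] yaw -4.33 | wz 0.01 tilt [-0.0002 -0.0001] | xyz units [ 2.47 -0.62 -0.19] grip 0.696 F [-0.1  0.4 -4.7]
[-0.62  0.41 -0.12  1.97  0.07  0.76 -2.42]
((30.811933517456055, 307.47265625), (70.04728698730469, 107.98712158203125), 43.80651092529297) [(array([269.25848389, 574.89880371]), 210.6893310546875, 82.95983123779297, -49.685672760009766)]
((258.72802734375, 181.17201232910156), (147.4544677734375, 60.91365051269531), 13.557191848754883) [(array([419.17123413, 274.22186279]), 143.81854248046875, 60.524532318115234, 70.92497253417969)]
((487.5, 111.5), (97.0, 47.0), 90.0) [(array([470.69384766,  62.5200119 ]), 82.6589126586914, 47.16281509399414, 10.676530838012695)]
((227.0, 68.5), (115.0, 70.0), 90.0) [(array([518.89086914, 295.11016846]), 90.96937561035156, 56.00986862182617, -3.860687255859375)]
```

```bash
python3 -m jog '[{"x":0.2,"y":-0.3,"z":-0.1,"wx":0,"wy":0,"wz":0,"grip":0.5},{"x":0,"y":-0.1,"z":0,"wx":0,"wy":0,"wz":0,"grip":0.5},{"x":0,"y":0,"z":0,"wx":0,"wy":0,"wz":0,"grip":0.5},{"x":0,"y":0,"z":0,"wx":0,"wy":0,"wz":0,"grip":0.5},{"x":0,"y":0,"z":0,"wx":0,"wy":0,"wz":0,"grip":0.5}]'
python3 - <<'E'
from h import *
plan(.518,.296,.2,-4.)
for i in range(2):
  c=cam("wrist");np.savez("w3.npz",**c)
  for k in blobs(c,(0,0,120),(180,45,255),500,30000):
    r=rect(c,k,.064)
    if abs(r[0][0]-518)<12: print(cv2.minAreaRect(k),cv2.boundingRect(k),r)
hsv=cv2.cvtColor(c["bgr"],cv2.COLOR_BGR2HSV);x=int(cv2.minAreaRect(k)[0][0])
cv2.imwrite("pics/w8.png",c["bgr"])
E
```

```text
clock: 11.28
tcp_pos: [0.4274, 0.2944, 0.1957]
tool_rot: [0.0, 0.999, -0.039, -0.0]
contact_force: [-0.3, -0.9, -4.7]
grip_width: 0.691
gripper_force: 66.6
clock 11.28 tcp [0.4274 0.2944 0.1957] yaw -4.44 | wz -0.06 tilt [0.0006 0.0004] | xyz units [ 2.26 -0.2  -0.11] grip 0.691 F [-0.3 -0.9 -4.7]
((244.0, 80.0), (112.0, 68.0), 90.0) (210, 24, 69, 113) (array([518.41430664, 295.45733643]), 91.5448226928711, 56.47684860229492, -4.280372619628906)
((244.5, 80.0), (112.0, 69.0), 90.0) (210, 24, 70, 113) (array([518.45727539, 295.37857056]), 91.69168090820312, 56.49464797973633, -4.1414337158203125)
```

View pics/w8.png

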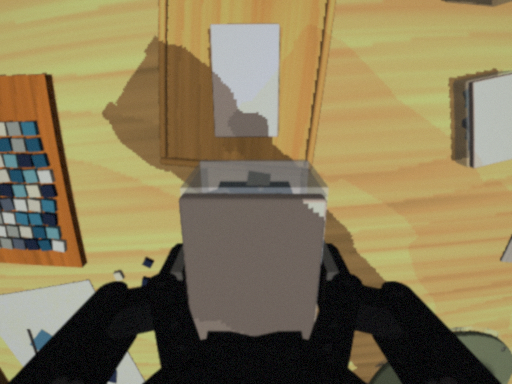

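The base box lid is fully visible at (244,80), and the held deep box hangs squarely below it. Two views agree on (0.5184, 0.2955) and a yaw of -4.3 degrees.

```bash
python3 -m jog '[{"x":0.4,"y":-0.1,"z":0,"wx":0,"wy":0,"wz":0,"grip":0.5},{"x":0.6,"y":-0.1,"z":0,"wx":0,"wy":0,"wz":0,"grip":0.5},{"x":0.6,"y":0,"z":0.3,"wx":0,"wy":0,"wz":0,"grip":0.5},{"x":0.4,"y":0,"z":0.5,"wx":0,"wy":0,"wz":0,"grip":0.5},{"x":0.28,"y":0,"z":0.5,"wx":0,"wy":0,"wz":0,"grip":0.5},{"x":0,"y":0,"z":0.4,"wx":0,"wy":0,"wz":0,"grip":0.5},{"x":0,"y":0,"z":0.2,"wx":0,"wy":0,"wz":0,"grip":0.5},{"x":0,"y":0,"z":0,"wx":0,"wy":0,"wz":0,"grip":0.5},{"x":0,"y":0,"z":0,"wx":0,"wy":0,"wz":0,"grip":0.5},{"x":0,"y":0,"z":0,"wx":0,"wy":0,"wz":0,"grip":0.5}]'
python3 - <<'E'
from h import *
plan(.5184,.2955,.0985,-4.3)
E
```

```text
clock: 12.22
tcp_pos: [0.5193, 0.2967, 0.1209]
tool_rot: [-0.0, 0.999, -0.038, 0.0]
contact_force: [0.2, 0.6, -3.7]
grip_width: 0.693
gripper_force: 66.5
clock 12.22 tcp [0.5193 0.2967 0.1209] yaw -4.36 | wz -0.01 tilt [-0.0008 -0.0009] | xyz units [-0.02  0.03  0.56] grip 0.693 F [ 0.2  0.6 -3.7]
```

```bash
python3 -m jog '[{"x":-0.02,"y":0.03,"z":0.15,"wx":0,"wy":0,"wz":0,"grip":0.5},{"x":0,"y":0,"z":0.15,"wx":0,"wy":0,"wz":0,"grip":0.5},{"x":0,"y":0,"z":0.1,"wx":0,"wy":0,"wz":0,"grip":0.5},{"x":0,"y":0,"z":0.08,"wx":0,"wy":0,"wz":0,"grip":0.5},{"x":0,"y":0,"z":0.05,"wx":0,"wy":0,"wz":0,"grip":0.5},{"x":0,"y":0,"z":0,"wx":0,"wy":0,"wz":0,"grip":0.5},{"x":0,"y":0,"z":0,"wx":0,"wy":0,"wz":0,"grip":0.5}]'
python3 - <<'E'
from h import *
plan(.5184,.2955,.0975,-4.3)
E
```

```text
clock: 12.8
tcp_pos: [0.5183, 0.2952, 0.0985]
tool_rot: [0.0, 0.999, -0.038, -0.0]
contact_force: [-1.1, -0.3, -3.8]
grip_width: 0.695
gripper_force: 66.7
clock 12.80 tcp [0.5183 0.2952 0.0985] yaw -4.38 | wz -0.01 tilt [0.0001 0.0002] | xyz units [ 0.   -0.01  0.03] grip 0.695 F [-1.1 -0.3 -3.8]
```

```bash
python3 -m jog '[{"x":0,"y":0,"z":0.025,"wx":0,"wy":0,"wz":0,"grip":0.5},{"x":0,"y":0,"z":0.025,"wx":0,"wy":0,"wz":0,"grip":0.5},{"x":0,"y":0,"z":0,"wx":0,"wy":0,"wz":0,"grip":0.5},{"x":0,"y":0,"z":0,"wx":0,"wy":0,"wz":0,"grip":0.5}]'
```

```text
clock: 13.13
tcp_pos: [0.5184, 0.2953, 0.0975]
tool_rot: [-0.0, 0.999, -0.038, 0.0]
contact_force: [-4.2, -1.4, 9.5]
grip_width: 0.696
gripper_force: 68.2
```

```bash
python3 -m jog '[{"x":0,"y":0,"z":0,"wx":0,"wy":0,"wz":0,"grip":1},{"x":0,"y":0,"z":0,"wx":0,"wy":0,"wz":0,"grip":1},{"x":0,"y":0,"z":0,"wx":0,"wy":0,"wz":0,"grip":1},{"x":0,"y":0,"z":0,"wx":0,"wy":0,"wz":0,"grip":1},{"x":0,"y":0,"z":-0.6,"wx":0,"wy":0,"wz":0,"grip":1},{"x":0,"y":0,"z":-0.9,"wx":0,"wy":0,"wz":0,"grip":1},{"x":-0.3,"y":0,"z":-0.9,"wx":0,"wy":0,"wz":0,"grip":1},{"x":-0.5,"y":0,"z":-0.7,"wx":0,"wy":0,"wz":0,"grip":1},{"x":0,"y":0,"z":0,"wx":0,"wy":0,"wz":0,"grip":1},{"x":0,"y":0,"z":0,"wx":0,"wy":0,"wz":0,"grip":1}]'
python3 - <<'E'
from h import *
plan(.635,.056,.2,-4)
c=cam("wrist");cv2.imwrite("pics/w9.png",c["bgr"])
for k in blobs(c,(0,0,110),(180,45,255),500,30000):
    r=rect(c,k,.120);print(cv2.minAreaRect(k)[0],r)
t=cam("top");s=cam("scene")
np.savez("t.npz",**t);np.savez("s.npz",**s)
for k in blobs(t,(0,0,125),(180,60,255),100):
    p=cv2.minAreaRect(k)[0]
    if 130<p[0]<170: print("top",p,rect(t,k,.120))
E
```

```text
clock: 13.97
tcp_pos: [0.4863, 0.2983, 0.2224]
tool_rot: [-0.001, 0.999, -0.038, 0.001]
contact_force: [-0.3, 1.0, -0.3]
grip_width: 1.003
gripper_force: 0.0
clock 13.97 tcp [0.4863 0.2983 0.2224] yaw -4.33 | wz -0.05 tilt [-0.002  -0.0023] | xyz units [4.13 5.78 0.56] grip 1.003 F [-0.3  1.  -0.3]
(111.33212280273438, 365.2117004394531) (array([291.19708252, 479.48272705]), 53.26557540893555, 35.139678955078125, 3.937359094619751)
(22.50676727294922, 318.29052734375) (array([357.25653076, 566.75805664]), 69.78082275390625, 34.03047561645508, -45.99558639526367)
(496.5, 260.5) (array([394.95645142,  48.38809204]), 57.75607681274414, 37.42095947265625, -12.285980224609375)
(253.53379821777344, 198.68890380859375) (array([482.55349731, 299.10647583]), 54.662681579589844, 21.173263549804688, 83.19669342041016)
(475.0, 166.0) (array([496.71612549, 106.60264587]), 67.10880279541016, 40.646034240722656, 9.150912284851074)
(255.0, 127.5) (array([541.92181396, 293.77996826]), 55.784156799316406, 49.359649658203125, 85.71099090576172)
(482.3822021484375, 30.07207489013672) (array([605.94604492, 115.88439941]), 46.78573226928711, 42.29795837402344, -3.8651580810546875)
top (148.88414001464844, 194.0426788330078) (array([541.11279297, 286.56542969]), 42.765384674072266, 38.23699188232422, -4.471549987792969)
```

```bash
python3 -m jog '[{"x":0.2,"y":0.6,"z":0,"wx":0,"wy":0,"wz":0,"grip":1},{"x":0.3,"y":0.9,"z":0,"wx":0,"wy":0,"wz":0,"grip":1},{"x":0.3,"y":0.9,"z":0,"wx":0,"wy":0,"wz":0,"grip":1},{"x":0.3,"y":0.9,"z":0,"wx":0,"wy":0,"wz":0,"grip":1},{"x":0.3,"y":0.9,"z":0.1,"wx":0,"wy":0,"wz":0,"grip":1},{"x":0.3,"y":0.9,"z":0.3,"wx":0,"wy":0,"wz":0,"grip":1},{"x":0.3,"y":0.6,"z":0.3,"wx":0,"wy":0,"wz":0,"grip":1},{"x":0,"y":0,"z":0,"wx":0,"wy":0,"wz":0,"grip":1},{"x":0,"y":0,"z":0,"wx":0,"wy":0,"wz":0,"grip":1},{"x":0,"y":0,"z":0,"wx":0,"wy":0,"wz":0,"grip":1}]'
python3 - <<'E'
from h import *
plan(.635,.056,.2,-4)
c=cam("wrist");cv2.imwrite("pics/w10.png",c["bgr"])
for k in blobs(c,(0,0,110),(180,45,255),500,30000):
    print(cv2.minAreaRect(k)[0],"med",rect(c,k,.044),"shal",rect(c,k,.032))
t=cam("top")
for k in blobs(t,(0,0,125),(180,60,255),100):
    p=cv2.minAreaRect(k)[0]
    if 130<p[0]<170: print("top",p,rect(t,k,.120))
E
```

```text
clock: 14.95
tcp_pos: [0.5485, 0.0644, 0.1918]
tool_rot: [-0.0, 0.999, -0.038, -0.001]
contact_force: [0.6, 0.2, 0.3]
grip_width: 1.004
gripper_force: 0.0
clock 14.95 tcp [0.5485 0.0644 0.1918] yaw -4.39 | wz -0.06 tilt [0.     0.0015] | xyz units [ 2.17  0.06 -0.21] grip 1.004 F [0.6 0.2 0.3]
(17.5, 256.5) med (array([461.98989868, 356.73052979]), 136.8220672607422, 48.43949890136719, -24.242874145507812) shal (array([454.324646  , 370.07397461]), 142.94114685058594, 50.60576629638672, -24.242874145507812)
(286.66473388671875, 239.2411346435547) med (array([474.0496521 ,  33.90699768]), 88.91548156738281, 54.229759216308594, 9.483004570007324) shal (array([466.92367554,  32.81295013]), 92.89189910888672, 56.65504837036133, 9.483004570007324)
(53.71443176269531, 230.70729064941406) med (array([501.91433716, 293.27606201]), 97.5447006225586, 14.305843353271484, -5.1770782470703125) shal (array([496.03448486, 303.78164673]), 101.90716552734375, 14.945636749267578, -5.177070617675781)
(413.25006103515625, 197.75001525878906) med (array([ 513.12322998, -101.34786224]), 64.85882568359375, 64.22763061523438, 46.251487731933594) shal (array([ 507.74465942, -108.49082947]), 67.75946044921875, 67.10005187988281, 46.251827239990234)
(258.0, 86.5) med (array([633.29766846,  54.41278458]), 92.0461654663086, 56.46421813964844, -3.967010498046875) shal (array([633.29364014,  54.23580933]), 96.16264343261719, 58.98944091796875, -3.967010498046875)
top (144.35386657714844, 202.6692352294922) (array([517.20300293, 297.84735107]), 93.21437072753906, 57.016258239746094, -4.694114685058594)
```

```bash
python3 -m jog '[{"x":0.5,"y":0.1,"z":0,"wx":0,"wy":0,"wz":-0.06,"grip":1},{"x":0.6,"y":0,"z":0.4,"wx":0,"wy":0,"wz":0,"grip":1},{"x":0.6,"y":0,"z":0.6,"wx":0,"wy":0,"wz":0,"grip":1},{"x":0.43,"y":0,"z":0.7,"wx":0,"wy":0,"wz":0,"grip":1},{"x":0,"y":0,"z":0.7,"wx":0,"wy":0,"wz":0,"grip":1},{"x":0,"y":0,"z":0.5,"wx":0,"wy":0,"wz":0,"grip":1},{"x":0,"y":0,"z":0.4,"wx":0,"wy":0,"wz":0,"grip":1},{"x":0,"y":0,"z":0.3,"wx":0,"wy":0,"wz":0,"grip":1},{"x":0,"y":0,"z":0,"wx":0,"wy":0,"wz":0,"grip":1},{"x":0,"y":0,"z":0,"wx":0,"wy":0,"wz":0,"grip":1}]'
python3 - <<'E'
from h import *
plan(.6333,.0544,.028,-4)
E
```

```text
clock: 15.88
tcp_pos: [0.6333, 0.0548, 0.0488]
tool_rot: [-0.0, 0.999, -0.034, -0.0]
contact_force: [-0.1, -0.5, -0.1]
grip_width: 0.999
gripper_force: 0.0
clock 15.88 tcp [0.6333 0.0548 0.0488] yaw -3.92 | wz 0.01 tilt [-0.0001  0.0004] | xyz units [-0.    0.01  0.52] grip 0.999 F [-0.1 -0.5 -0.1]
```

```bash
python3 -m jog '[{"x":0,"y":0,"z":0.3,"wx":0,"wy":0,"wz":0,"grip":1},{"x":0,"y":0,"z":0.22,"wx":0,"wy":0,"wz":0,"grip":1},{"x":0,"y":0,"z":0,"wx":0,"wy":0,"wz":0,"grip":1},{"x":0,"y":0,"z":0,"wx":0,"wy":0,"wz":0,"grip":0.5},{"x":0,"y":0,"z":0,"wx":0,"wy":0,"wz":0,"grip":0.5},{"x":0,"y":0,"z":0,"wx":0,"wy":0,"wz":0,"grip":0.5},{"x":0,"y":0,"z":0,"wx":0,"wy":0,"wz":0,"grip":0.5},{"x":0,"y":0,"z":0,"wx":0,"wy":0,"wz":0,"grip":0.5}]'
python3 -m jog '[{"x":0,"y":0,"z":-0.4,"wx":0,"wy":0,"wz":0,"grip":0.5},{"x":0,"y":0,"z":-0.7,"wx":0,"wy":0,"wz":0,"grip":0.5},{"x":0,"y":0,"z":-0.8,"wx":0,"wy":0,"wz":0,"grip":0.5},{"x":0,"y":0,"z":-0.8,"wx":0,"wy":0,"wz":0,"grip":0.5},{"x":0,"y":0,"z":-0.8,"wx":0,"wy":0,"wz":0,"grip":0.5},{"x":0,"y":0,"z":-0.8,"wx":0,"wy":0,"wz":0,"grip":0.5},{"x":0,"y":0,"z":-0.7,"wx":0,"wy":0,"wz":0,"grip":0.5},{"x":0,"y":0,"z":-0.3,"wx":0,"wy":0,"wz":0,"grip":0.5},{"x":0,"y":0,"z":0,"wx":0,"wy":0,"wz":0,"grip":0.5}]'
python3 - <<'E'
from h import *
plan(.428,.3,.24,-4.3)
E
```

```text
clock: 16.55
tcp_pos: [0.6337, 0.0541, 0.0286]
tool_rot: [-0.0, 0.999, -0.035, 0.0]
contact_force: [-2.2, 0.4, 6.2]
grip_width: 0.694
gripper_force: 65.9
clock: 17.3
tcp_pos: [0.6344, 0.0542, 0.2425]
tool_rot: [-0.0, 0.999, -0.035, 0.002]
contact_force: [0.3, 0.1, -4.3]
grip_width: 0.692
gripper_force: 66.5
clock 17.30 tcp [0.6344 0.0542 0.2425] yaw -3.98 | wz 0.05 tilt [-0.0009 -0.0041] | xyz units [-5.61 -5.74  0.06] grip 0.692 F [ 0.3  0.1 -4.3]
```

```bash
python3 -m jog '[{"x":-0.3,"y":-0.3,"z":0,"wx":0,"wy":0,"wz":0.05,"grip":0.5},{"x":-0.7,"y":-0.7,"z":0,"wx":0,"wy":0,"wz":0,"grip":0.5},{"x":-0.7,"y":-0.7,"z":0,"wx":0,"wy":0,"wz":0,"grip":0.5},{"x":-0.7,"y":-0.7,"z":0,"wx":0,"wy":0,"wz":0,"grip":0.5},{"x":-0.7,"y":-0.7,"z":0,"wx":0,"wy":0,"wz":0,"grip":0.5},{"x":-0.7,"y":-0.7,"z":0,"wx":0,"wy":0,"wz":0,"grip":0.5},{"x":-0.7,"y":-0.7,"z":0,"wx":0,"wy":0,"wz":0,"grip":0.5},{"x":-0.7,"y":-0.8,"z":0,"wx":0,"wy":0,"wz":0,"grip":0.5},{"x":-0.1,"y":-0.4,"z":0,"wx":0,"wy":0,"wz":0,"grip":0.5},{"x":0,"y":0,"z":0,"wx":0,"wy":0,"wz":0,"grip":0.5}]'
python3 -m jog '[{"x":0,"y":0,"z":0,"wx":0,"wy":0,"wz":0,"grip":0.5},{"x":0,"y":0,"z":0,"wx":0,"wy":0,"wz":0,"grip":0.5}]'
python3 - <<'E'
from h import *
plan(.518,.296,.2,-4.4);print(telemetry.get_state()["joints"].round(2))
c=cam("wrist");cv2.imwrite("pics/w11.png",c["bgr"]);np.savez("w4.npz",**c)
for k in blobs(c,(0,0,80),(180,60,255),500,30000):
    print(cv2.boundingRect(k),rect(c,k,.120))
E
```

```text
clock: 18.13
tcp_pos: [0.4366, 0.3007, 0.2381]
tool_rot: [-0.0, 0.999, -0.035, -0.001]
contact_force: [0.5, 0.1, -4.6]
grip_width: 0.691
gripper_force: 66.2
clock: 18.3
tcp_pos: [0.4393, 0.2959, 0.2384]
tool_rot: [0.001, 0.999, -0.038, -0.001]
contact_force: [0.1, -1.3, -3.8]
grip_width: 0.688
gripper_force: 66.2
clock 18.30 tcp [0.4393 0.2959 0.2384] yaw -4.33 | wz 0.01 tilt [0.0017 0.0015] | xyz units [ 1.96 -0.15  0.96] grip 0.688 F [ 0.1 -1.3 -3.8]
[-0.61  0.39 -0.12  1.86  0.06  0.9  -2.41]
(107, 334, 52, 50) (array([215.65316772, 456.39633179]), 107.41910552978516, 45.8106575012207, -36.58101272583008)
(444, 321, 50, 49) (array([219.09008789,  32.81536102]), 130.55862426757812, 34.185359954833984, 41.12297058105469)
(0, 269, 112, 81) (array([304.95169067, 517.79486084]), 140.8157958984375, 97.06356811523438, -81.35742855072021)
(479, 200, 33, 56) (array([375.64822388,  41.02042007]), 60.102535247802734, 42.423728942871094, -11.955680847167969)
(186, 179, 138, 161) (array([351.84680176, 302.46490479]), 192.33639526367188, 127.77384185791016, -4.1258544921875)
(6, 169, 72, 71) (array([429.86502075, 502.05996704]), 117.15618133544922, 40.02970886230469, -59.2961483001709)
(440, 83, 52, 85) (array([482.36889648, 105.33123779]), 69.39038848876953, 47.68302917480469, 9.419899940490723)
(210, 37, 74, 117) (array([517.66290283, 295.90066528]), 92.06062316894531, 57.21363830566406, -4.2780914306640625)
```

```bash
python3 -m jog '[{"x":0.4,"y":-0.07,"z":0,"wx":0,"wy":0,"wz":0,"grip":0.5},{"x":0.6,"y":-0.07,"z":0.1,"wx":0,"wy":0,"wz":0,"grip":0.5},{"x":0.6,"y":0,"z":0.2,"wx":0,"wy":0,"wz":0,"grip":0.5},{"x":0.35,"y":0,"z":0.3,"wx":0,"wy":0,"wz":0,"grip":0.5},{"x":0,"y":0,"z":0.4,"wx":0,"wy":0,"wz":0,"grip":0.5},{"x":0,"y":0,"z":0.3,"wx":0,"wy":0,"wz":0,"grip":0.5},{"x":0,"y":0,"z":0.25,"wx":0,"wy":0,"wz":0,"grip":0.5},{"x":0,"y":0,"z":0,"wx":0,"wy":0,"wz":0,"grip":0.5},{"x":0,"y":0,"z":0,"wx":0,"wy":0,"wz":0,"grip":0.5},{"x":0,"y":0,"z":0,"wx":0,"wy":0,"wz":0,"grip":0.5}]'
python3 - <<'E'
from h import *
plan(.5180,.2957,.1496,-4.3)
E
```

```text
clock: 19.18
tcp_pos: [0.5179, 0.2966, 0.1785]
tool_rot: [-0.0, 0.999, -0.038, 0.0]
contact_force: [0.0, 0.7, -3.2]
grip_width: 0.689
gripper_force: 66.1
clock 19.18 tcp [0.5179 0.2966 0.1785] yaw -4.30 | wz 0.00 tilt [-0.0005 -0.0006] | xyz units [0.01 0.02 0.72] grip 0.689 F [ 0.   0.7 -3.2]
```

```bash
python3 -m jog '[{"x":0,"y":0.02,"z":0.2,"wx":0,"wy":0,"wz":0,"grip":0.5},{"x":0,"y":0,"z":0.2,"wx":0,"wy":0,"wz":0,"grip":0.5},{"x":0,"y":0,"z":0.15,"wx":0,"wy":0,"wz":0,"grip":0.5},{"x":0,"y":0,"z":0.1,"wx":0,"wy":0,"wz":0,"grip":0.5},{"x":0,"y":0,"z":0.06,"wx":0,"wy":0,"wz":0,"grip":0.5},{"x":0,"y":0,"z":0,"wx":0,"wy":0,"wz":0,"grip":0.5},{"x":0,"y":0,"z":0.03,"wx":0,"wy":0,"wz":0,"grip":0.5},{"x":0,"y":0,"z":0,"wx":0,"wy":0,"wz":0,"grip":0.5},{"x":0,"y":0,"z":0,"wx":0,"wy":0,"wz":0,"grip":0.5}]'
python3 - <<'E'
from h import *
plan(.5180,.2957,.1486,-4.3)
E
```

```text
clock: 19.93
tcp_pos: [0.5179, 0.2957, 0.1486]
tool_rot: [-0.0, 0.999, -0.038, 0.0]
contact_force: [-0.6, -0.1, 2.0]
grip_width: 0.69
gripper_force: 66.6
clock 19.93 tcp [0.5179 0.2957 0.1486] yaw -4.31 | wz -0.00 tilt [-0.0004 -0.0004] | xyz units [ 0.  0. -0.] grip 0.690 F [-0.6 -0.1  2. ]
```

```bash
python3 -m jog '[{"x":0,"y":0,"z":0,"wx":0,"wy":0,"wz":0,"grip":1},{"x":0,"y":0,"z":0,"wx":0,"wy":0,"wz":0,"grip":1},{"x":0,"y":0,"z":0,"wx":0,"wy":0,"wz":0,"grip":1},{"x":0,"y":0,"z":0,"wx":0,"wy":0,"wz":0,"grip":1},{"x":0,"y":0,"z":-0.5,"wx":0,"wy":0,"wz":0,"grip":1},{"x":0,"y":0,"z":-0.8,"wx":0,"wy":0,"wz":0,"grip":1},{"x":0,"y":0,"z":-0.8,"wx":0,"wy":0,"wz":0,"grip":1},{"x":0,"y":0,"z":-0.4,"wx":0,"wy":0,"wz":0,"grip":1},{"x":-0.2,"y":0.4,"z":0,"wx":0,"wy":0,"wz":-0.5,"grip":1},{"x":-0.2,"y":0.6,"z":0,"wx":0,"wy":0,"wz":-0.5,"grip":1}]'
python3 -m jog '[{"x":-0.3,"y":0.8,"z":0,"wx":0,"wy":0,"wz":-0.5,"grip":1},{"x":-0.3,"y":0.8,"z":0,"wx":0,"wy":0,"wz":-0.5,"grip":1},{"x":-0.2,"y":0.8,"z":0,"wx":0,"wy":0,"wz":0,"grip":1},{"x":-0.2,"y":0.8,"z":0.2,"wx":0,"wy":0,"wz":0,"grip":1},{"x":-0.2,"y":0.8,"z":0.5,"wx":0,"wy":0,"wz":0,"grip":1},{"x":0,"y":0.8,"z":0.5,"wx":0,"wy":0,"wz":0,"grip":1},{"x":0,"y":0.3,"z":0,"wx":0,"wy":0,"wz":0,"grip":1},{"x":0,"y":0,"z":0,"wx":0,"wy":0,"wz":0,"grip":1},{"x":0,"y":0,"z":0,"wx":0,"wy":0,"wz":0,"grip":1}]'
python3 - <<'E'
from h import *
plan(.467,.033,.025,9.5)
c=cam("wrist");cv2.imwrite("pics/w12.png",c["bgr"])
for k in blobs(c,(0,0,95),(180,60,255),500,30000):
    print(cv2.boundingRect(k),rect(c,k,.032))
t=cam("top")
for k in blobs(t,(0,0,125),(180,60,255),100):
    p=cv2.minAreaRect(k)[0]
    if 130<p[0]<170: print("top",p,rect(t,k,.164))
E
```

```text
clock: 20.77
tcp_pos: [0.4999, 0.2581, 0.2492]
tool_rot: [-0.001, 1.0, 0.025, 0.001]
contact_force: [0.7, -0.2, -1.4]
grip_width: 0.995
gripper_force: 0.0
clock: 21.52
tcp_pos: [0.4805, 0.0485, 0.2003]
tool_rot: [-0.0, 0.997, 0.082, 0.0]
contact_force: [-0.9, -0.1, -0.3]
grip_width: 0.997
gripper_force: 0.0
clock 21.52 tcp [0.4805 0.0485 0.2003] yaw 9.36 | wz -0.02 tilt [-0.0002 -0.0001] | xyz units [-0.4   0.33  4.38] grip 0.997 F [-0.9 -0.1 -0.3]
(292, 270, 53, 58) (array([326.40438843, -69.14137268]), 81.1323013305664, 58.73072052001953, -12.140998840332031)
(240, 143, 54, 83) (array([467.47937012,  33.11104584]), 94.61847686767578, 57.39617156982422, 9.455557823181152)
(370, 138, 62, 61) (array([ 510.73745728, -108.2177887 ]), 68.66719055175781, 67.74508666992188, 72.5855484008789)
(0, 51, 32, 109) (array([509.70840454, 310.78399658]), 111.90230560302734, 35.563568115234375, -4.963623046875)
top (139.97779846191406, 200.93856811523438) (array([517.52435303, 297.68463135]), 92.81000518798828, 56.99501419067383, -4.4748992919921875)
```

```bash
python3 -m jog '[{"x":-0.2,"y":0.17,"z":0.4,"wx":0,"wy":0,"wz":-0.01,"grip":1},{"x":-0.2,"y":0.16,"z":0.7,"wx":0,"wy":0,"wz":0,"grip":1},{"x":0,"y":0,"z":0.8,"wx":0,"wy":0,"wz":0,"grip":1},{"x":0,"y":0,"z":0.8,"wx":0,"wy":0,"wz":0,"grip":1},{"x":0,"y":0,"z":0.5,"wx":0,"wy":0,"wz":0,"grip":1},{"x":0,"y":0,"z":0.3,"wx":0,"wy":0,"wz":0,"grip":1},{"x":0,"y":0,"z":0.2,"wx":0,"wy":0,"wz":0,"grip":1},{"x":0,"y":0,"z":0,"wx":0,"wy":0,"wz":0,"grip":1},{"x":0,"y":0,"z":0,"wx":0,"wy":0,"wz":0,"grip":1}]'
python3 - <<'E'
from h import *
plan(.4672,.033,.024,9.5)
E
```

```text
clock: 22.37
tcp_pos: [0.467, 0.0338, 0.0526]
tool_rot: [-0.0, 0.997, 0.083, 0.0]
contact_force: [1.1, -0.5, -0.7]
grip_width: 0.999
gripper_force: 0.0
clock 22.37 tcp [0.467  0.0338 0.0526] yaw 9.57 | wz 0.01 tilt [-0.0002 -0.0003] | xyz units [0.   0.02 0.72] grip 0.999 F [ 1.1 -0.5 -0.7]
```

```bash
python3 -m jog '[{"x":0,"y":0.02,"z":0.4,"wx":0,"wy":0,"wz":0,"grip":1},{"x":0,"y":0,"z":0.3,"wx":0,"wy":0,"wz":0,"grip":1},{"x":0,"y":0,"z":0.02,"wx":0,"wy":0,"wz":0,"grip":1},{"x":0,"y":0,"z":0,"wx":0,"wy":0,"wz":0,"grip":1},{"x":0,"y":0,"z":0,"wx":0,"wy":0,"wz":0,"grip":0.5},{"x":0,"y":0,"z":0,"wx":0,"wy":0,"wz":0,"grip":0.5},{"x":0,"y":0,"z":0,"wx":0,"wy":0,"wz":0,"grip":0.5},{"x":0,"y":0,"z":0,"wx":0,"wy":0,"wz":0,"grip":0.5},{"x":0,"y":0,"z":0,"wx":0,"wy":0,"wz":0,"grip":0.5}]'
python3 -m jog '[{"x":0,"y":0,"z":-0.4,"wx":0,"wy":0,"wz":0,"grip":0.5},{"x":0,"y":0,"z":-0.7,"wx":0,"wy":0,"wz":0,"grip":0.5},{"x":0,"y":0,"z":-0.8,"wx":0,"wy":0,"wz":0,"grip":0.5},{"x":0,"y":0,"z":-0.8,"wx":0,"wy":0,"wz":0.4,"grip":0.5},{"x":0,"y":0,"z":-0.8,"wx":0,"wy":0,"wz":0.5,"grip":0.5},{"x":0,"y":0,"z":-0.8,"wx":0,"wy":0,"wz":0.5,"grip":0.5},{"x":0,"y":0,"z":-0.8,"wx":0,"wy":0,"wz":0.4,"grip":0.5},{"x":0,"y":0,"z":-0.5,"wx":0,"wy":0,"wz":0.2,"grip":0.5},{"x":0,"y":0,"z":-0.2,"wx":0,"wy":0,"wz":0,"grip":0.5},{"x":0,"y":0,"z":0,"wx":0,"wy":0,"wz":0,"grip":0.5}]'
python3 - <<'E'
from h import *
plan(.44,.298,.27,-4.3)
E
```

```text
clock: 23.12
tcp_pos: [0.4674, 0.0324, 0.0246]
tool_rot: [-0.0, 0.997, 0.083, 0.001]
contact_force: [-2.7, 0.1, 16.2]
grip_width: 0.689
gripper_force: 61.2
clock: 23.95
tcp_pos: [0.4673, 0.0324, 0.257]
tool_rot: [-0.0, 0.999, -0.037, 0.002]
contact_force: [-0.0, 0.5, -2.5]
grip_width: 0.684
gripper_force: 68.6
clock 23.95 tcp [0.4673 0.0324 0.257 ] yaw -4.19 | wz 0.02 tilt [-0.0007 -0.003 ] | xyz units [-1.18 -6.57 -0.32] grip 0.684 F [-0.   0.5 -2.5]
```

```bash
python3 -m jog '[{"x":-0.1,"y":-0.4,"z":-0.1,"wx":0,"wy":0,"wz":0.02,"grip":0.5},{"x":-0.15,"y":-0.8,"z":-0.2,"wx":0,"wy":0,"wz":0,"grip":0.5},{"x":-0.15,"y":-0.8,"z":0,"wx":0,"wy":0,"wz":0,"grip":0.5},{"x":-0.15,"y":-0.8,"z":0,"wx":0,"wy":0,"wz":0,"grip":0.5},{"x":-0.15,"y":-0.8,"z":0,"wx":0,"wy":0,"wz":0,"grip":0.5},{"x":-0.15,"y":-0.8,"z":0,"wx":0,"wy":0,"wz":0,"grip":0.5},{"x":-0.15,"y":-0.8,"z":0,"wx":0,"wy":0,"wz":0,"grip":0.5},{"x":-0.1,"y":-0.8,"z":0,"wx":0,"wy":0,"wz":0,"grip":0.5},{"x":-0.05,"y":-0.5,"z":0,"wx":0,"wy":0,"wz":0,"grip":0.5},{"x":0,"y":0,"z":0,"wx":0,"wy":0,"wz":0,"grip":0.5}]'
python3 -m jog '[{"x":0,"y":0,"z":0,"wx":0,"wy":0,"wz":0,"grip":0.5},{"x":0,"y":0,"z":0,"wx":0,"wy":0,"wz":0,"grip":0.5}]'
python3 - <<'E'
from h import *
plan(.518,.296,.2,-4.3)
c=cam("wrist");cv2.imwrite("pics/w13.png",c["bgr"])
for k in blobs(c,(0,0,80),(180,60,255),1500,30000):
    print(cv2.boundingRect(k),rect(c,k,.164))
E
```

```text
clock: 24.78
tcp_pos: [0.4391, 0.2993, 0.2653]
tool_rot: [-0.0, 0.999, -0.035, -0.001]
contact_force: [-0.5, 0.3, -2.4]
grip_width: 0.684
gripper_force: 68.4
clock: 24.95
tcp_pos: [0.4405, 0.2942, 0.266]
tool_rot: [0.001, 0.999, -0.038, -0.001]
contact_force: [0.2, -0.4, -1.7]
grip_width: 0.685
gripper_force: 68.4
clock 24.95 tcp [0.4405 0.2942 0.266 ] yaw -4.36 | wz -0.01 tilt [0.0017 0.0017] | xyz units [ 1.93 -0.19  1.65] grip 0.685 F [ 0.2 -0.4 -1.7]
(107, 331, 55, 53) (array([241.61402893, 440.15002441]), 109.77440643310547, 42.68385314941406, -36.747581481933594)
(10, 259, 114, 81) (array([334.41848755, 486.03323364]), 122.05888366699219, 85.28323364257812, -81.26570796966553)
(466, 194, 46, 53) (array([396.66415405,  73.0642395 ]), 52.86420440673828, 38.091827392578125, -12.5869140625)
(190, 178, 129, 161) (array([365.87734985, 299.74743652]), 178.86888122558594, 110.26957702636719, -4.470771789550781)
(205, 35, 78, 124) (array([518.02178955, 295.92037964]), 91.43511199951172, 56.59343719482422, -4.062797546386719)
```

```bash
python3 -m jog '[{"x":0.4,"y":-0.09,"z":0,"wx":0,"wy":0,"wz":0,"grip":0.5},{"x":0.6,"y":-0.09,"z":0.1,"wx":0,"wy":0,"wz":0,"grip":0.5},{"x":0.6,"y":0,"z":0.2,"wx":0,"wy":0,"wz":0,"grip":0.5},{"x":0.33,"y":0,"z":0.3,"wx":0,"wy":0,"wz":0,"grip":0.5},{"x":0,"y":0,"z":0.4,"wx":0,"wy":0,"wz":0,"grip":0.5},{"x":0,"y":0,"z":0.2,"wx":0,"wy":0,"wz":0,"grip":0.5},{"x":0,"y":0,"z":0.05,"wx":0,"wy":0,"wz":0,"grip":0.5},{"x":0,"y":0,"z":0,"wx":0,"wy":0,"wz":0,"grip":0.5},{"x":0,"y":0,"z":0,"wx":0,"wy":0,"wz":0,"grip":0.5},{"x":0,"y":0,"z":0,"wx":0,"wy":0,"wz":0,"grip":0.5}]'
python3 - <<'E'
from h import *
plan(.5180,.2958,.1896,-4.2)
E
```

```text
clock: 25.83
tcp_pos: [0.5184, 0.2965, 0.2184]
tool_rot: [-0.0, 0.999, -0.038, 0.001]
contact_force: [0.0, -0.6, -2.2]
grip_width: 0.687
gripper_force: 68.4
clock 25.83 tcp [0.5184 0.2965 0.2184] yaw -4.37 | wz -0.02 tilt [-0.0008 -0.001 ] | xyz units [-0.01  0.02  0.72] grip 0.687 F [ 0.  -0.6 -2.2]
```

```bash
python3 -m jog '[{"x":-0.01,"y":0.02,"z":0.2,"wx":0,"wy":0,"wz":-0.02,"grip":0.5},{"x":0,"y":0,"z":0.2,"wx":0,"wy":0,"wz":0,"grip":0.5},{"x":0,"y":0,"z":0.15,"wx":0,"wy":0,"wz":0,"grip":0.5},{"x":0,"y":0,"z":0.1,"wx":0,"wy":0,"wz":0,"grip":0.5},{"x":0,"y":0,"z":0.07,"wx":0,"wy":0,"wz":0,"grip":0.5},{"x":0,"y":0,"z":0,"wx":0,"wy":0,"wz":0,"grip":0.5},{"x":0,"y":0,"z":0.03,"wx":0,"wy":0,"wz":0,"grip":0.5},{"x":0,"y":0,"z":0,"wx":0,"wy":0,"wz":0,"grip":0.5},{"x":0,"y":0,"z":0,"wx":0,"wy":0,"wz":0,"grip":0.5}]'
python3 - <<'E'
from h import *
plan(.5180,.2958,.1886,-4.2)
E
```

```text
clock: 26.58
tcp_pos: [0.5181, 0.2958, 0.1887]
tool_rot: [-0.0, 0.999, -0.037, 0.001]
contact_force: [-6.9, -2.8, 20.0]
grip_width: 0.685
gripper_force: 71.2
clock 26.58 tcp [0.5181 0.2958 0.1887] yaw -4.25 | wz -0.01 tilt [-0.0007 -0.001 ] | xyz units [-0. -0.  0.] grip 0.685 F [-6.9 -2.8 20. ]
```

```bash
python3 -m jog '[{"x":0,"y":0,"z":-0.01,"wx":0,"wy":0,"wz":0,"grip":0.5},{"x":0,"y":0,"z":0,"wx":0,"wy":0,"wz":0,"grip":0.5},{"x":0,"y":0,"z":0,"wx":0,"wy":0,"wz":0,"grip":1},{"x":0,"y":0,"z":0,"wx":0,"wy":0,"wz":0,"grip":1},{"x":0,"y":0,"z":0,"wx":0,"wy":0,"wz":0,"grip":1},{"x":0,"y":0,"z":0,"wx":0,"wy":0,"wz":0,"grip":1},{"x":0,"y":0,"z":-0.5,"wx":0,"wy":0,"wz":0,"grip":1},{"x":0,"y":0,"z":-0.8,"wx":0,"wy":0,"wz":0,"grip":1},{"x":0,"y":0,"z":-0.8,"wx":0,"wy":0,"wz":0,"grip":1},{"x":0,"y":0.5,"z":-0.5,"wx":0,"wy":0,"wz":0,"grip":1}]'
python3 -m jog '[{"x":0,"y":0.9,"z":0,"wx":0,"wy":0,"wz":0,"grip":1},{"x":0,"y":0.9,"z":0,"wx":0,"wy":0,"wz":0,"grip":1},{"x":0,"y":0.9,"z":0,"wx":0,"wy":0,"wz":0,"grip":1},{"x":0,"y":0.9,"z":0,"wx":0,"wy":0,"wz":0,"grip":1},{"x":0,"y":0.5,"z":0,"wx":0,"wy":0,"wz":0,"grip":1},{"x":0,"y":0,"z":0,"wx":0,"wy":0,"wz":0,"grip":1}]'
python3 - <<'E'
from h import *
plan(.5180,.2958,.2,-4.2)
t=cam("top")
for k in blobs(t,(0,0,125),(180,60,255),100):
    p=cv2.minAreaRect(k)[0]
    if 120<p[0]<170: print("top",p,rect(t,k,.196))
s=cam("scene");cv2.imwrite("pics/end.png",cv2.resize(s["bgr"][190:330,230:400],None,fx=4,fy=4,interpolation=cv2.INTER_CUBIC))
for k in blobs(s,(0,0,125),(180,60,255),100):
    r=rect(s,k,.196);print(cv2.minAreaRect(k)[0],r[0],r[1:]) if abs(r[0][0]-518)<40 and abs(r[0][1]-296)<40 else 0
E
```

```text
clock: 27.42
tcp_pos: [0.5162, 0.279, 0.2945]
tool_rot: [-0.002, 0.999, -0.035, 0.001]
contact_force: [-0.2, -0.0, 1.5]
grip_width: 1.0
gripper_force: 0.0
clock: 27.92
tcp_pos: [0.5042, 0.1073, 0.2921]
tool_rot: [0.001, 0.999, -0.04, 0.0]
contact_force: [0.3, -0.9, 0.7]
grip_width: 1.0
gripper_force: 0.0
clock 27.92 tcp [0.5042 0.1073 0.2921] yaw -4.56 | wz -0.05 tilt [ 0.0015 -0.0005] | xyz units [-0.   -4.73  2.3 ] grip 1.000 F [ 0.3 -0.9  0.7]
top (133.5491943359375, 199.9590301513672) (array([516.78027344, 305.24902344]), 92.40552520751953, 42.406410217285156, -2.289886474609375)
(327.83233642578125, 249.44151306152344) [516.36798096 295.72116089] (93.1452407836914, 58.32070541381836, -4.69964599609375)
```

```bash
python3 -c "
from plant import arm
print(arm.finish_job())"
```

```text
the job is handed in; nothing more can be done
None
```

I seated the lid, stacked the deep, medium and shallow boxes on the tray box, and handed the job in at about 28 s; the last camera check put the top box within about 2 mm of the box below, but the judge's verdict was not shown.

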